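# Park the spray can in its sprung bay on the pressing table

### The job

Slide the tall spray can across the table, standing upright and never lifted, into the low grey parking bay through its flared mouth, by pushing it low down so that it does not topple. Push on until it meets the sprung rubber pad at the back and lean on the pad through the can with about 8 N for a good half second (never more than 15 N), then ease off and leave the can standing there, still touching the pad. Leave the iron, the tape roll, the thread cone and the jar alone.

Things in the scene. Friction and masses are not known exactly. Their poses are not given: they have to be found in the camera images.
- can_mid (a point): centre, half-way up (112.5 mm above its underside), of the loose spray can: plain metal with paper band, round, 58 mm diameter up to 168 mm, narrower white cap above, 225 mm tall; 0.3 to 0.65 kg. Its z axis points up. Sliding it on the table takes 1.4 to 4.5 N, which the pushing tool feels on top of the pad's push. Pushed higher than about 35 mm above the table it may topple
- bay: fixed low grey parking bay. Origin: on the table, in the middle of its mouth; +x points into the bay (the way to push), y across. Two straight guide rails, 22 mm high, 6 mm thick, run in from the mouth with 78 mm clear between them; before the mouth they flare outwards over 39 mm to about 112 mm clear
- bay_end (a point): middle of the bay's end wall's near face, 156 mm in from the mouth, 27 mm up. In front of it a black rubber pad (66 mm wide, 6 to 48 mm above the table) faces the mouth; its face rests anywhere from 65 to 100 mm in from the mouth, not measured: feel for it. Its spring gives 0.5 N at first touch, then 1.2 N per mm, hard stop after 20 mm; it returns slowly, and table friction then holds the can against it
- iron: bystander: pressing iron, white and amber with steel sole, about 180 x 96 x 130 mm, standing on the sole; origin under its middle
- tape: bystander: flat roll of cream tape, 136 mm diameter, 24 mm high; origin under its centre
- cone: bystander: dark thread cone, 68 mm diameter, 130 mm tall; origin under its centre
- jar: bystander: white jar with grey cap, 60 mm diameter, 75 mm tall; origin under its centre
Things that resemble listed ones, but are neither listed nor needed, are in the scene too. Several things look just like the bay: the one meant starts farthest to the robot's left. Several things look just like the part that bears can_mid: the one meant starts farthest to the robot's left.

How it is judged:
By the outcome, as a careful person would: the job done as asked, in the order asked, and still so for the second after the job is handed in, with the robot touching nothing.
It also fails if it takes over 67 s, if anything falls off the work surface, if the arm or the gripper's body presses on something with over 40 N, if the wrist force passes 120 N, or if a joint passes its speed limit or range.

### The arm

A 6-joint arm with a two-finger parallel gripper is mounted at the origin on the work surface. World frame = base frame: x ahead of the robot, y to its left, z up, the work surface at z = 0. Lengths are in m, angles in rad, forces in N, time in s.
With the tool pointing down it reaches from about 0.425 to 0.95 m from the base axis. Payload 3.5 kg.
Tool frame: the origin (TCP) lies at the very end of the fingers, on their centre line; the grasp point (between the pads) lies behind it (ctrl.grasp_offset is the z of the grasp point in the tool frame, in m); z points along the fingers, x is the direction in which the jaws open and shut, and the axes are right-handed (so a half turn about z gives the same grasp; the last joint's range is limited). The gripper opens to 85 mm and grips with 20 to 120 N. Pads are 22 mm wide; open, the fingers measure 114 mm over their backs; the gripper's body (76 mm by 85 mm) begins 54 mm behind the grasp point. The pads swing forward as they close: fully open they stand 13 mm farther back than shut.
Start: joints at [1.194, 0.286, 1.577, -0, 1.279, -0.15], TCP at [0.152, 0.658, 0.231] pointing down, gripper open.
Joint ranges: [-2.77, 2.77], [-0.9, 2.22], [0.21, 2.48], [-1.53, 4.67], [0.24, 2.81], [-2.84, 2.84]. Speed limits (rad/s): [2.79, 2.79, 3.14, 3.14, 3.14, 3.14].

### API

Orientations are given as a unit quaternion [x, y, z, w].
In Python, from plant import ctrl gives the robot as it stands.
- The arm moves only by the shell command python3 -m jog 'ROWS' [FORCE]. ROWS is JSON, a list of rows, each an object with "grip": the closure, from 0 (fully open) to 1 (shut); "xyz": the shift along the tool's x, y, z in m, a list of three; "dr": the turn, a rotation vector about the tool's x, y, z in rad, a list of three. A call has 1 to 12 rows; each row is the pose to reach, as a shift and turn from the pose commanded when the call began, along the tool's axes at that moment; what a row does not reach only later rows make up. A row lasts 1/12 s, in which the tool goes at most 41.7 mm and 7.16 degrees, less where a joint would pass 70% of its speed; a pose out of reach is approached as far as the arm can. A call with a gripper value outside its range is refused whole. The fingers move at their own pace and stop on an object; FORCE is the grip in N (left out, the last holds). Time passes only in rows, so rows that repeat a pose let the fingers close. It gives the time, the measured TCP pose, the force and the opening at its end, in the units of the state.
- ctrl.get_state(): the state, without advancing time (a new reading comes with each control period).
- ctrl.read_camera(name): name is "side" or "top"; returns the picture (400x640x3 uint8, red, green, blue); there is no depth.
- ctrl.get_calibration(name): a dict with "mtx" (3x3 intrinsics, pixels), "k1" (the pictures are not rectified: a ray, as slopes to the right and down, at radius r is drawn at 1 + k1 r^2 times it, then the intrinsics apply), "R" (3x3) and "t" (3): a world point X has camera coordinates R X + t. Camera axes: x right, y down, z forward; pixel columns grow to the right and rows downward; lengths in m; the calibration is good to about 2 mm. A picture is of the moment at which its call begins. get_calibration takes no time and is no camera call.
- ctrl.sign_off(): hands the job in, once; it reports no verdict.
The state is a dict: "time": time; "qpos": joint angles; "dq": joint speeds; "joint_efforts": joint torques, N m; "eef_pos": TCP position; "tcp_rot": TCP orientation; "contact_force": force on the tool from outside, world axes, zero at the start; "wrist_torque": the same for the moment, N m; "opening": opening from 0.0 (shut) to 1.0 (fully open).
Only numpy, scipy, OpenCV 4.12 (cv2) and the standard library are available. Lean on these libraries where they do the work, as an engineer would, in place of code of your own. Each camera call takes 0.05 s, during which the arm holds its last target.

## Working session

There is one attempt and no reset: what is moved stays moved. The work goes in short steps, Python scripts to look and compute and a shell command to move; the robot and the scene stay as the last step left them, time stands still between calls to the robot, and variables do not carry over. Pictures are saved under pics/ and viewed, and the job is handed in when it is done.

```bash
mkdir -p pics
cat > h.py <<'E'
import numpy as np,cv2
from plant import ctrl
def snap(n,f):
    im=np.array(ctrl.read_camera(n)); cv2.imwrite('pics/'+f,im[:,:,::-1]); return im
def px2w(n,u,v,z):
    c=ctrl.get_calibration(n);K=np.array(c['mtx']);R=np.array(c['R']);t=np.array(c['t']).ravel()
    d=np.linalg.solve(K,[u,v,1]);d=d/d[2];rd=np.hypot(d[0],d[1]);r=rd
    for _ in range(30): r=rd/(1+c['k1']*r*r)
    s=r/rd if rd>0 else 1
    ray=R.T@np.array([d[0]*s,d[1]*s,1]);C=-R.T@t
    return C+ray*(z-C[2])/ray[2]
def w2px(n,X):
    c=ctrl.get_calibration(n);K=np.array(c['mtx']);p=np.array(c['R'])@np.array(X,float)+np.array(c['t']).ravel()
    a=p[:2]/p[2];a=a*(1+c['k1']*(a@a));return (K@[a[0],a[1],1])[:2]
E
python3 - <<'E'
from h import *
for n in('top','side'):
    snap(n,n+'0.png');c=ctrl.get_calibration(n);print(n,(-np.array(c['R']).T@np.array(c['t']).ravel()).round(3))
s=ctrl.get_state();print(s);print(ctrl.grasp_offset)
E
```

```text
top [0.525 0.02  1.259]
side [0.288 0.762 1.045]
{'time': 0.1, 'qpos': array([ 1.19398039e+00,  2.87131573e-01,  1.57802564e+00,  1.00296476e-05,
        1.27857529e+00, -1.49981422e-01]), 'dq': array([-1.36046959e-03, -1.39405334e-03, -3.31731051e-03, -5.54940077e-04,
        1.71336337e-03, -3.47755601e-06]), 'joint_efforts': array([-3.46223324e-04, -4.07294011e+01, -2.93699867e+01, -1.95802922e-04,
        3.43518135e-03,  6.27875522e-06]), 'eef_pos': array([0.15154251, 0.65716853, 0.23005183]), 'tcp_rot': array([ 7.82590468e-01,  6.22535955e-01, -9.29832453e-04,  5.29319843e-04]), 'contact_force': array([-0.30104377, -0.07042635, -0.82005221]), 'wrist_torque': array([0.04982889, 0.05789803, 0.04292535]), 'opening': 1.0005263653037304}
-0.0187
```

View pics/top0.png

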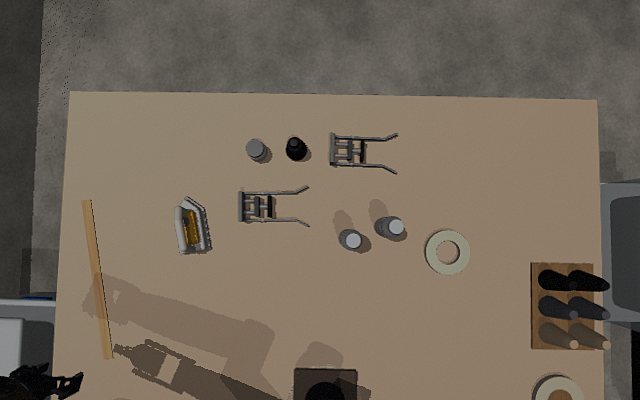

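View pics/side0.png

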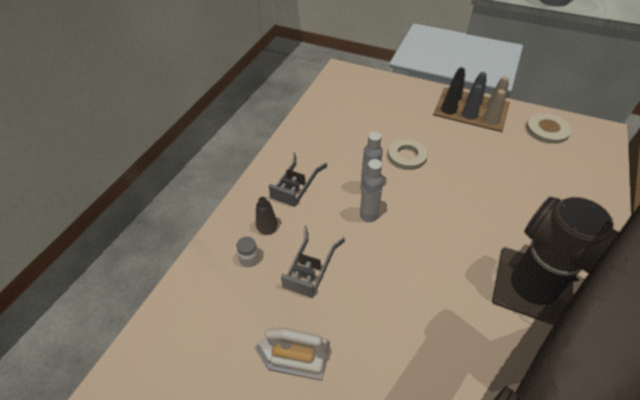

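Top view: base near (325,385) with +y to the left. The bay is the left one (≈270,205), with its mouth to the right. The can is the left one, cap at ≈(350,240). Next I'll enlarge these.

Run:
```python
from h import *
im=cv2.imread('pics/top0.png');cv2.imwrite('pics/topc.png',cv2.resize(im[165:265,225:425],None,fx=4,fy=4,interpolation=cv2.INTER_CUBIC))
im=cv2.imread('pics/side0.png');cv2.imwrite('pics/sidec.png',cv2.resize(im[120:310,240:400],None,fx=3,fy=3,interpolation=cv2.INTER_CUBIC))
```

```text
(no output)
```

View pics/topc.png

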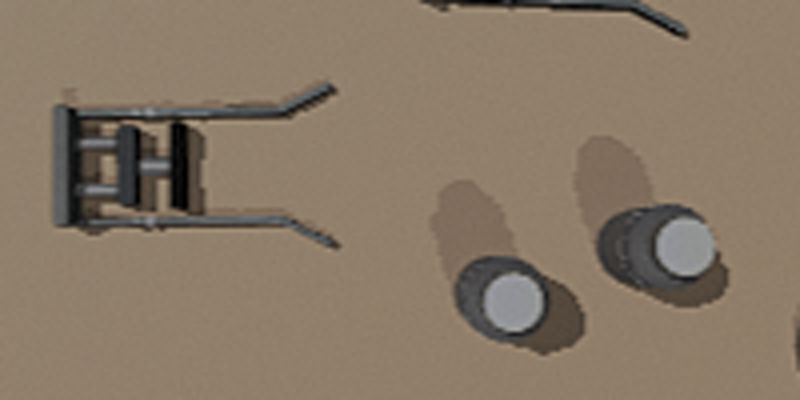

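View pics/sidec.png

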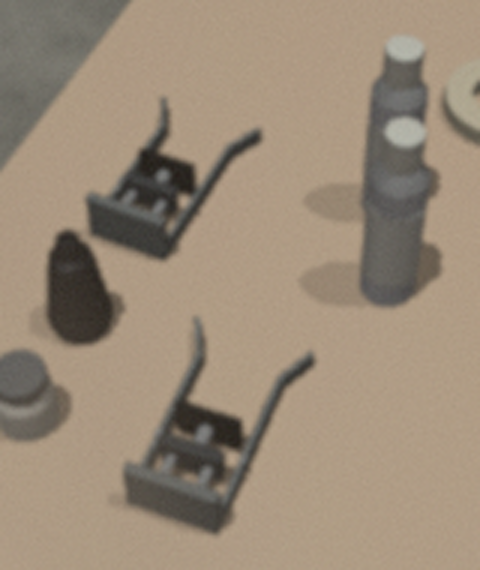

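```bash
cat >> h.py <<'E'
def tc(c,r): return 225+(c+.5)/4-.5,165+(r+.5)/4-.5
def sc(c,r): return 240+(c+.5)/3-.5,120+(r+.5)/3-.5
E
python3 - <<'E'
from h import *
P=lambda n,x,z:print(n,px2w('top',*tc(*x),z).round(4))
P('cap',(514,302),.225);P('bendA',(285,112),.022);P('bendB',(289,220),.022)
P('tipA',(333,88),.022);P('tipB',(337,244),.022)
P('railA near end',(85,117),.022);P('railB end',(85,222),.022)
P('wallA',(65,106),.054);P('wallB',(65,225),.054)
P('padA',(188,124),.048);P('padB',(188,209),.048)
P('can2',(686,247),.225)
print('side can top',px2w('side',*sc(405,132),.225).round(4),'bottom',px2w('side',*sc(388,300),0).round(4))
print('side wall',px2w('side',*sc(127,467),.054),px2w('side',*sc(220,505),.054))
print('side bends',px2w('side',*sc(204,354),.022),px2w('side',*sc(283,383),.022))
E
```

```text
cap [ 0.495  -0.0609  0.225 ]
bendA [0.6304 0.1014 0.022 ]
bendB [0.5476 0.0961 0.022 ]
tipA [0.6497 0.0649 0.022 ]
tipB [0.5302 0.059  0.022 ]
railA near end [0.6233 0.2554 0.022 ]
railB end [0.5425 0.2526 0.022 ]
wallA [0.6287 0.2647 0.054 ]
wallB [0.5395 0.2615 0.054 ]
padA [0.6176 0.1725 0.048 ]
padB [0.5537 0.1705 0.048 ]
can2 [ 0.5324 -0.1696  0.225 ]
side can top [ 0.4934 -0.0608  0.225 ] bottom [ 0.4863 -0.0454  0.    ]
side wall [0.62666313 0.26361595 0.054     ] [0.53559763 0.26598137 0.054     ]
side bends [0.62550827 0.10505743 0.022     ] [0.54150462 0.10659266 0.022     ]
```

```bash
cat >> h.py <<'E'
from scipy.spatial.transform import Rotation as Ro
def tool(az,tilt):
    a,t=np.radians([az,tilt]);z=np.array([np.sin(t)*np.sin(a),np.sin(t)*np.cos(a),-np.cos(t)]);x=np.array([np.cos(a),-np.sin(a),0])
    return Ro.from_matrix(np.c_[x,np.cross(z,x),z])
def st():
    s=ctrl.get_state();print('t%.2f'%s['time'],'p',s['eef_pos'].round(4),'q',s['qpos'].round(2),'F',s['contact_force'].round(2),'op %.3f'%s['opening']);return s
def delta(*tg):
    # tg: (pos,az,tilt), relative to current measured pose
    s=st();R0=Ro.from_quat(s['tcp_rot'])
    for p,a,t in tg:
        R=tool(a,t);d=R0.inv()*R
        print('xyz',R0.inv().apply(np.array(p)-s['eef_pos']).round(4).tolist(),'dr',d.as_rotvec().round(4).tolist(),'deg %.0f'%np.degrees(d.magnitude()))
E
python3 - <<'E'
from h import *
print(dir(ctrl))
delta(((.15,.657,.36),13,0),((.46,.35,.36),13,0),((.55,.0,.36),13,0))
E
```

```text
['Unreachable', '__class__', '__delattr__', '__dict__', '__dir__', '__doc__', '__eq__', '__format__', '__ge__', '__getattribute__', '__getstate__', '__gt__', '__hash__', '__init__', '__init_subclass__', '__le__', '__lt__', '__module__', '__ne__', '__new__', '__reduce__', '__reduce_ex__', '__repr__', '__setattr__', '__sizeof__', '__str__', '__subclasshook__', '__weakref__', 'get_calibration', 'get_state', 'grasp_offset', 'read_camera', 'sign_off']
t0.10 p [0.1515 0.6572 0.2301] q [ 1.19  0.29  1.58  0.    1.28 -0.15] F [-0.3  -0.07 -0.82] op 1.001
xyz [-0.0008, -0.0015, -0.1299] dr [0.0014, 0.0019, 1.5709] deg 90
xyz [-0.2302, 0.3696, -0.1296] dr [0.0014, 0.0019, 1.5709] deg 90
xyz [-0.551, 0.536, -0.129] dr [0.0014, 0.0019, 1.5709] deg 90
```

```bash
python3 -m jog '[{"grip":0.69,"xyz":[0,0,-0.04],"dr":[0,0,0.1]},{"grip":0.69,"xyz":[-0.01,0.015,-0.08],"dr":[0,0,0.2]},{"grip":0.69,"xyz":[-0.03,0.05,-0.1],"dr":[0,0,0.3]},{"grip":0.69,"xyz":[-0.05,0.085,-0.12],"dr":[0,0,0.4]},{"grip":0.69,"xyz":[-0.07,0.12,-0.13],"dr":[0,0,0.5]},{"grip":0.69,"xyz":[-0.09,0.155,-0.13],"dr":[0,0,0.6]},{"grip":0.69,"xyz":[-0.11,0.19,-0.13],"dr":[0,0,0.7]},{"grip":0.69,"xyz":[-0.13,0.225,-0.13],"dr":[0,0,0.8]},{"grip":0.69,"xyz":[-0.15,0.26,-0.13],"dr":[0,0,0.9]},{"grip":0.69,"xyz":[-0.175,0.295,-0.13],"dr":[0,0,1.0]},{"grip":0.69,"xyz":[-0.2,0.33,-0.13],"dr":[0,0,1.1]},{"grip":0.69,"xyz":[-0.23,0.36,-0.13],"dr":[0,0,1.2]}]' 20
python3 - <<'E'
from h import *
delta(((.50,.15,.36),20,20),((.45,-.11,.34),38,38))
E
```

```text
time: 1.1
eef_pos: [0.4489, 0.3558, 0.3605]
tcp_rot: [0.998, 0.069, -0.0, 0.0]
contact_force: [0.9, 0.5, -0.8]
opening: 0.312
t1.10 p [0.4489 0.3558 0.3605] q [ 0.49 -0.01  1.67  0.    1.48  0.35] F [ 0.9   0.51 -0.75] op 0.312
xyz [0.0221, 0.2109, 0.0006] dr [0.3425, 0.0858, 0.4829] deg 34
xyz [-0.0634, 0.4615, 0.0207] dr [0.6273, 0.2663, 0.7718] deg 59
```

```bash
python3 -m jog '[{"grip":0.69,"xyz":[0.0,0.04,0],"dr":[0.05,0.01,0.08]},{"grip":0.69,"xyz":[0.01,0.08,0],"dr":[0.11,0.03,0.16]},{"grip":0.69,"xyz":[0.015,0.12,0],"dr":[0.17,0.04,0.24]},{"grip":0.69,"xyz":[0.02,0.16,0],"dr":[0.23,0.06,0.32]},{"grip":0.69,"xyz":[0.02,0.2,0],"dr":[0.29,0.07,0.4]},{"grip":0.69,"xyz":[0.01,0.24,0],"dr":[0.34,0.09,0.48]},{"grip":0.69,"xyz":[0,0.28,0],"dr":[0.40,0.12,0.54]},{"grip":0.69,"xyz":[-0.01,0.32,0],"dr":[0.46,0.15,0.6]},{"grip":0.69,"xyz":[-0.025,0.36,0],"dr":[0.51,0.19,0.66]},{"grip":0.69,"xyz":[-0.04,0.40,0],"dr":[0.56,0.22,0.71]},{"grip":0.69,"xyz":[-0.055,0.435,0],"dr":[0.6,0.25,0.75]},{"grip":0.69,"xyz":[-0.063,0.461,0.01],"dr":[0.627,0.266,0.772]}]'
python3 - <<'E'
from h import *
c=np.array([.4945,-.061]);a=np.radians(38);d=np.array([np.sin(a),np.cos(a)])
p=c-.075*d;print(p)
delta((np.r_[p,.06],38,38),(np.r_[p,.016],38,38))
snap('top','t1.png');snap('side','s1.png')
E
```

```text
time: 2.1
eef_pos: [0.4505, -0.111, 0.3526]
tcp_rot: [0.894, -0.307, 0.108, -0.308]
contact_force: [0.1, -0.6, -0.3]
opening: 0.306
[ 0.44832539 -0.12010081]
t2.10 p [ 0.4505 -0.111   0.3526] q [-0.82 -0.35  2.07  0.66  1.54 -0.22] F [ 0.08 -0.62 -0.31] op 0.306
xyz [0.0028, 0.1871, 0.2251] dr [-0.0015, -0.0032, 0.0019] deg 0
xyz [0.0027, 0.2143, 0.2597] dr [-0.0015, -0.0032, 0.0019] deg 0
```

View pics/s1.png

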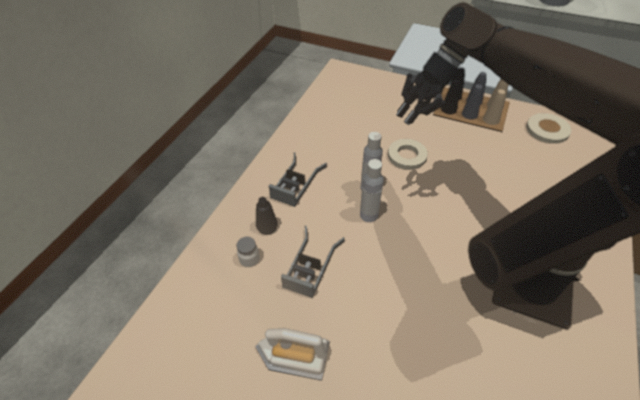

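View pics/t1.png

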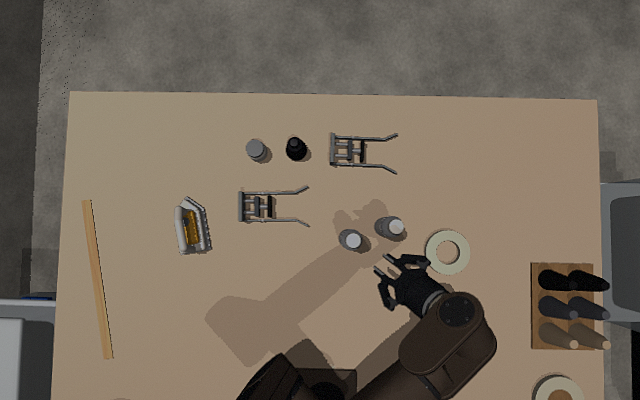

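The arm is behind the can as planned (fingers at ≈(390,270) in the top view), clear of the second can. Now descending.

```bash
python3 -m jog '[{"grip":0.69,"xyz":[0,0.025,0.03],"dr":[0,0,0]},{"grip":0.69,"xyz":[0,0.05,0.06],"dr":[0,0,0]},{"grip":0.69,"xyz":[0.001,0.075,0.09],"dr":[0,0,0]},{"grip":0.69,"xyz":[0.002,0.1,0.12],"dr":[0,0,0]},{"grip":0.69,"xyz":[0.003,0.125,0.15],"dr":[0,0,0]},{"grip":0.69,"xyz":[0.003,0.15,0.18],"dr":[0,0,0]},{"grip":0.69,"xyz":[0.003,0.17,0.205],"dr":[0,0,0]},{"grip":0.69,"xyz":[0.003,0.187,0.225],"dr":[0,0,0]},{"grip":0.69,"xyz":[0.003,0.187,0.225],"dr":[0,0,0]}]'
python3 - <<'E'
from h import *
c=np.array([.4945,-.061]);a=np.radians(38);d=np.array([np.sin(a),np.cos(a)])
p=c-.075*d
delta((np.r_[p,.016],38,38))
snap('top','t2.png');im=snap('side','s2.png')
cv2.imwrite('pics/s2c.png',cv2.resize(im[90:290,300:500,::-1],None,fx=3,fy=3))
E
```

```text
time: 2.95
eef_pos: [0.4455, -0.1128, 0.054]
tcp_rot: [0.894, -0.307, 0.1, -0.31]
contact_force: [0.3, 0.5, 0.3]
opening: 0.31
t2.95 p [ 0.4455 -0.1128  0.054 ] q [-0.83  0.08  2.31  0.77  1.05 -0.67] F [0.25 0.53 0.34] op 0.310
xyz [0.0071, 0.0266, 0.0273] dr [-0.0012, 0.0132, -0.0018] deg 1
```

View pics/s2c.png

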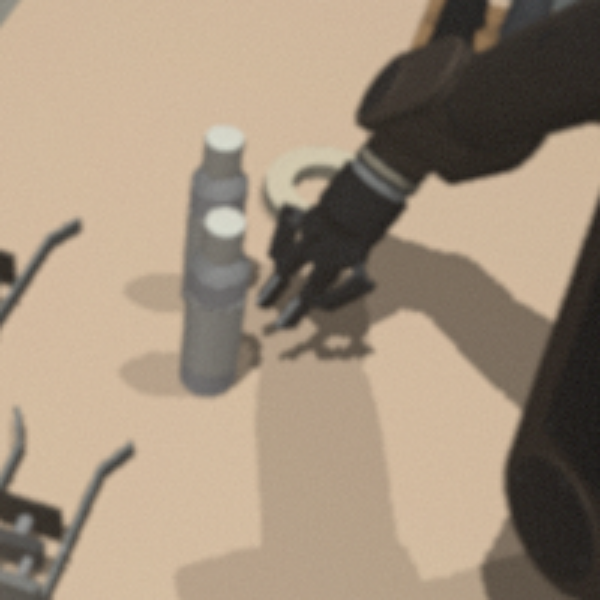

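View pics/t2.png

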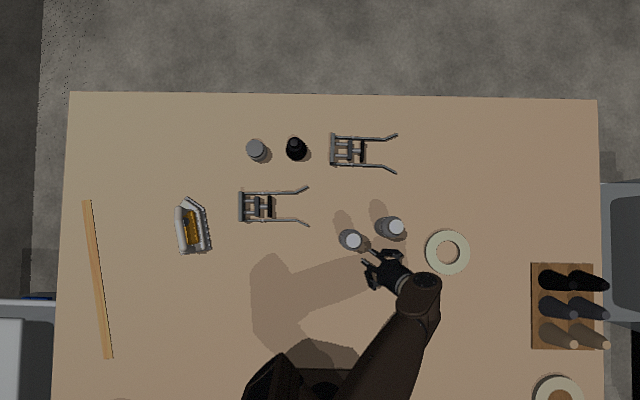

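```bash
python3 -m jog '[{"grip":0.69,"xyz":[0,0,0],"dr":[0,0,0]},{"grip":0.69,"xyz":[0,0.01,0.01],"dr":[0,0,0]},{"grip":0.69,"xyz":[0,0.02,0.02],"dr":[0,0,0]},{"grip":0.69,"xyz":[0,0.026,0.026],"dr":[0,0,0]},{"grip":0.69,"xyz":[0,0.026,0.026],"dr":[0,0,0]},{"grip":0.69,"xyz":[0,0.026,0.026],"dr":[0,0,0]}]'
python3 - <<'E'
from h import *
c=np.array([.4945,-.061]);a=np.radians(38);d=np.array([np.sin(a),np.cos(a)])
p=c-.04*d
delta((np.r_[p,.016],38,38))
im=snap('top','t3.png')
cv2.imwrite('pics/t3c.png',cv2.resize(im[190:300,290:450,::-1],None,fx=5,fy=5))
E
```

```text
time: 3.55
eef_pos: [0.4464, -0.1206, 0.0235]
tcp_rot: [0.895, -0.305, 0.106, -0.308]
contact_force: [0.4, 0.7, -0.3]
opening: 0.31
t3.55 p [ 0.4464 -0.1206  0.0235] q [-0.84  0.16  2.3   0.81  1.   -0.74] F [ 0.4   0.66 -0.34] op 0.310
xyz [0.0014, -0.0242, 0.0284] dr [-0.0004, 0.0017, 0.0049] deg 0
```

View pics/t3c.png

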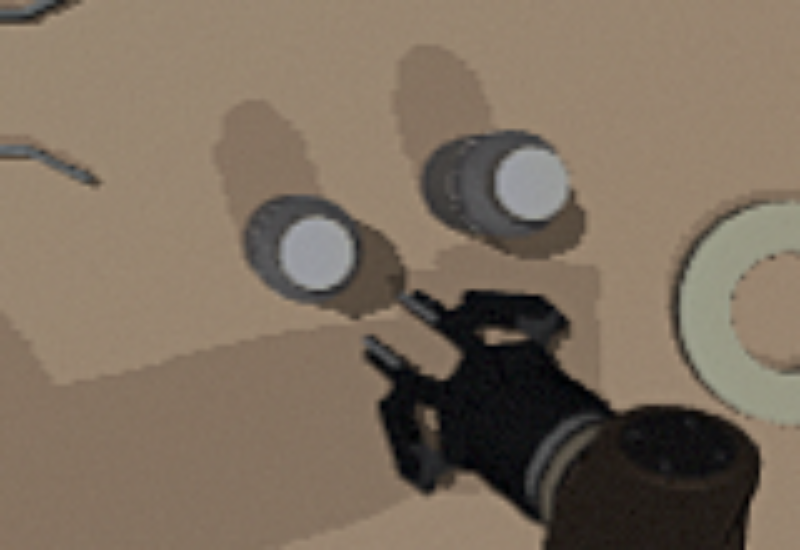

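The right-hand knuckle (≈(545,300) in the crop) would pass only about 6 mm from the second can. I'll swing the tool to azimuth 50° for more room.

Run:
```python
from h import *
c=np.array([.4945,-.061]);a=np.radians(50);d=np.array([np.sin(a),np.cos(a)])
print(c-.055*d)
delta((np.r_[c-.06*d,.016],50,38),(np.r_[c-.04*d,.016],50,38))
```

```text
[ 0.45236756 -0.09635332]
t3.60 p [ 0.4465 -0.1207  0.0236] q [-0.84  0.16  2.3   0.81  1.   -0.74] F [ 0.58  0.07 -0.12] op 0.313
xyz [-0.0114, -0.0094, 0.017] dr [-0.0005, 0.1302, 0.1702] deg 12
xyz [-0.0071, -0.0248, 0.0291] dr [-0.0005, 0.1302, 0.1702] deg 12
```

```bash
python3 -m jog '[{"grip":0.69,"xyz":[-0.005,0,0.003],"dr":[0,0.04,0.05]},{"grip":0.69,"xyz":[-0.0114,-0.002,0.01],"dr":[0,0.09,0.11]},{"grip":0.69,"xyz":[-0.0114,-0.0094,0.017],"dr":[0,0.13,0.17]},{"grip":0.69,"xyz":[-0.0114,-0.0094,0.017],"dr":[0,0.13,0.17]},{"grip":0.69,"xyz":[-0.0114,-0.0094,0.017],"dr":[0,0.13,0.17]}]'
python3 - <<'E'
from h import *
c=np.array([.4945,-.061]);a=np.radians(50);d=np.array([np.sin(a),np.cos(a)])
delta((np.r_[c-.045*d,.016],50,38),(np.r_[c-.025*d,.016],50,38))
E
```

```text
time: 4.02
eef_pos: [0.448, -0.0989, 0.0156]
tcp_rot: [0.858, -0.398, 0.137, -0.295]
contact_force: [0.4, -0.6, 0.2]
opening: 0.31
t4.02 p [ 0.448  -0.0989  0.0156] q [-0.8   0.1   2.4   0.95  0.86 -0.65] F [ 0.35 -0.63  0.17] op 0.310
xyz [0.0009, -0.012, 0.0089] dr [-0.0002, 0.002, 0.0024] deg 0
xyz [0.001, -0.0278, 0.0213] dr [-0.0002, 0.002, 0.0024] deg 0
```

```bash
python3 -m jog '[{"grip":0.69,"xyz":[0,-0.004,0.003],"dr":[0,0,0]},{"grip":0.69,"xyz":[0,-0.008,0.006],"dr":[0,0,0]},{"grip":0.69,"xyz":[0,-0.012,0.009],"dr":[0,0,0]},{"grip":0.69,"xyz":[0,-0.0145,0.011],"dr":[0,0,0]},{"grip":0.69,"xyz":[0,-0.017,0.013],"dr":[0,0,0]},{"grip":0.69,"xyz":[0,-0.0195,0.015],"dr":[0,0,0]},{"grip":0.69,"xyz":[0,-0.022,0.017],"dr":[0,0,0]}]'
python3 - <<'E'
from h import *
st()
im=snap('top','t4.png')
cv2.imwrite('pics/t4c.png',cv2.resize(im[190:300,290:450,::-1],None,fx=5,fy=5))
im=snap('side','s4.png')
cv2.imwrite('pics/s4c.png',cv2.resize(im[100:240,320:470,::-1],None,fx=4,fy=4))
E
```

```text
time: 4.6
eef_pos: [0.4692, -0.0809, 0.0148]
tcp_rot: [0.857, -0.4, 0.136, -0.295]
contact_force: [-2.2, -2.8, 0.9]
opening: 0.304
t4.60 p [ 0.4692 -0.0809  0.0148] q [-0.73  0.12  2.37  0.98  0.82 -0.61] F [-2.22 -2.78  0.88] op 0.304
```

View pics/t4c.png

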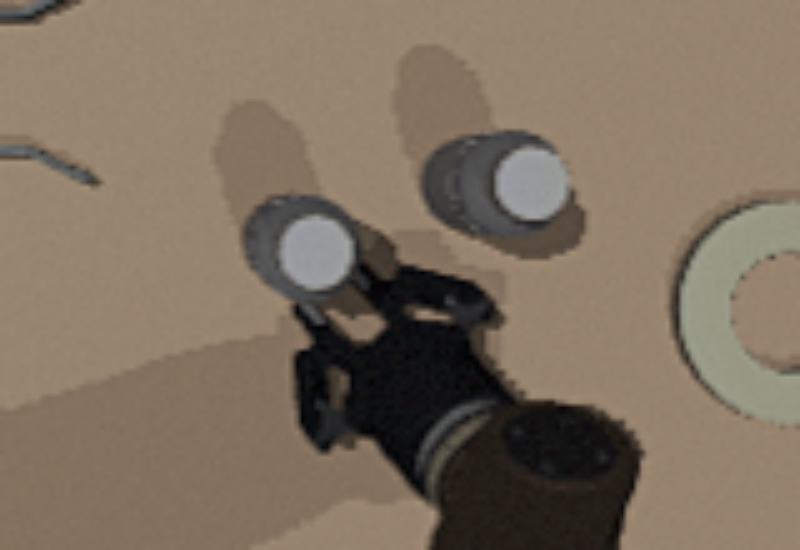

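View pics/s4c.png

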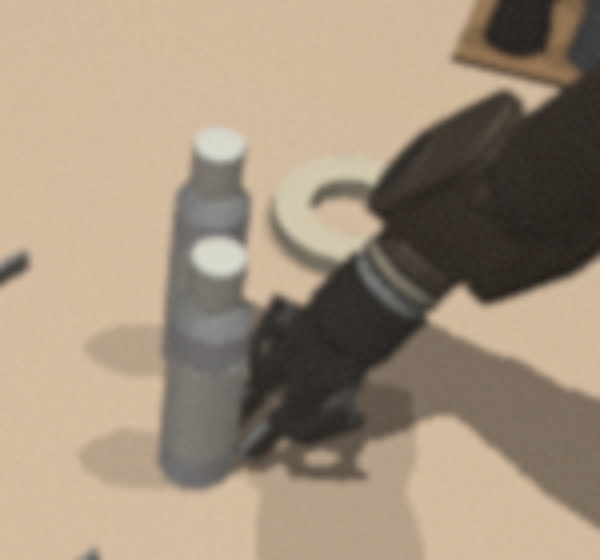

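Run:
```python
from h import *
s=st();p=s['eef_pos'].copy();p[2]=.0155
for k in (1/3,2/3,1): delta((p+k*np.array([.0995,.121,0]),50,38))
```

```text
t4.70 p [ 0.4692 -0.0809  0.0149] q [-0.73  0.12  2.37  0.98  0.82 -0.61] F [-0.07  0.17  0.7 ] op 0.307
t4.70 p [ 0.4692 -0.0809  0.0149] q [-0.73  0.12  2.37  0.98  0.82 -0.61] F [-0.07  0.17  0.7 ] op 0.307
xyz [-0.0095, -0.0408, 0.0311] dr [0.0002, 0.0022, -0.0006] deg 0
t4.70 p [ 0.4692 -0.0809  0.0149] q [-0.73  0.12  2.37  0.98  0.82 -0.61] F [-0.07  0.17  0.7 ] op 0.307
xyz [-0.0191, -0.0813, 0.0627] dr [0.0002, 0.0022, -0.0006] deg 0
t4.70 p [ 0.4692 -0.0809  0.0149] q [-0.73  0.12  2.37  0.98  0.82 -0.61] F [-0.07  0.17  0.7 ] op 0.307
xyz [-0.0286, -0.1217, 0.0944] dr [0.0002, 0.0022, -0.0006] deg 0
```

```bash
python3 -m jog '[{"grip":0.69,"xyz":[-0.0005,-0.002,0.0015],"dr":[0,0,0]},{"grip":0.69,"xyz":[-0.0015,-0.005,0.004],"dr":[0,0,0]},{"grip":0.69,"xyz":[-0.002,-0.008,0.006],"dr":[0,0,0]},{"grip":0.69,"xyz":[-0.0025,-0.011,0.0084],"dr":[0,0,0]},{"grip":0.69,"xyz":[-0.0033,-0.014,0.0107],"dr":[0,0,0]},{"grip":0.69,"xyz":[-0.004,-0.017,0.013],"dr":[0,0,0]},{"grip":0.69,"xyz":[-0.0047,-0.02,0.0153],"dr":[0,0,0]},{"grip":0.69,"xyz":[-0.0054,-0.023,0.0176],"dr":[0,0,0]},{"grip":0.69,"xyz":[-0.0061,-0.026,0.0199],"dr":[0,0,0]},{"grip":0.69,"xyz":[-0.0068,-0.029,0.0222],"dr":[0,0,0]},{"grip":0.69,"xyz":[-0.0075,-0.032,0.0245],"dr":[0,0,0]},{"grip":0.69,"xyz":[-0.0082,-0.035,0.0268],"dr":[0,0,0]}]'
python3 - <<'E'
from h import *
st()
im=snap('top','t5.png')
cv2.imwrite('pics/t5c.png',cv2.resize(im[170:300,250:420,::-1],None,fx=4,fy=4))
im=snap('side','s5.png')
cv2.imwrite('pics/s5c.png',cv2.resize(im[120:270,280:440,::-1],None,fx=4,fy=4))
E
```

```text
time: 5.7
eef_pos: [0.4976, -0.0461, 0.0153]
tcp_rot: [0.857, -0.4, 0.137, -0.296]
contact_force: [-1.2, -0.6, -0.4]
opening: 0.309
t5.70 p [ 0.4976 -0.0461  0.0153] q [-0.61  0.14  2.35  1.03  0.77 -0.56] F [-1.21 -0.63 -0.37] op 0.309
```

View pics/t5c.png

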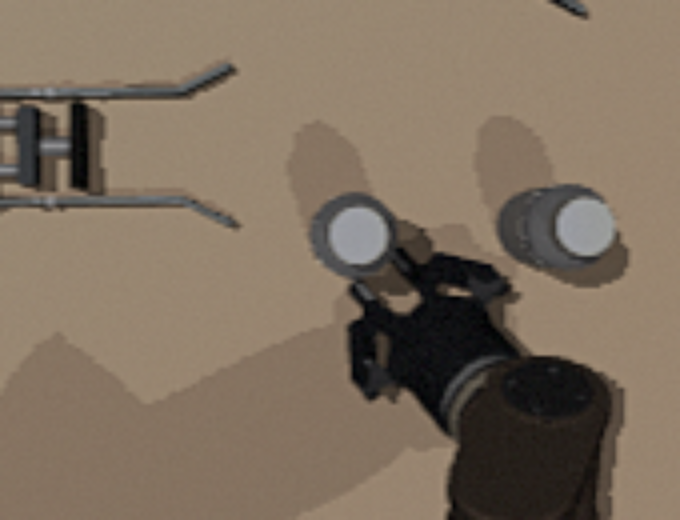

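View pics/s5c.png

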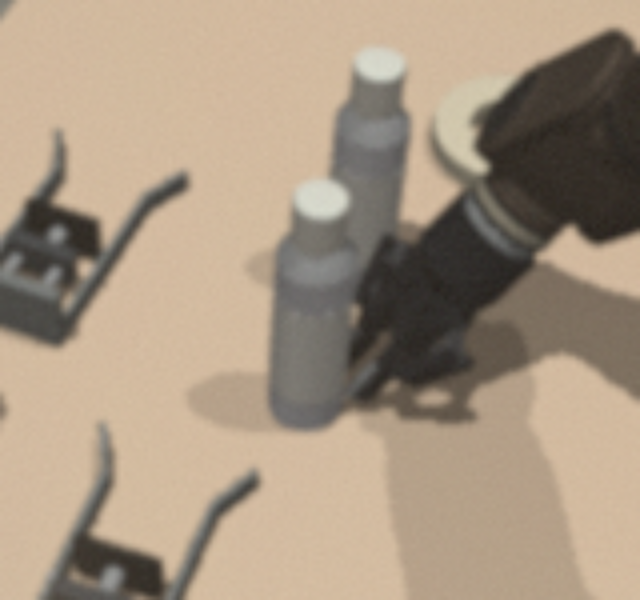

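```bash
python3 -m jog '[{"grip":0.69,"xyz":[-0.0008,-0.0035,0.0027],"dr":[0,0,0]},{"grip":0.69,"xyz":[-0.0016,-0.007,0.0054],"dr":[0,0,0]},{"grip":0.69,"xyz":[-0.0025,-0.0105,0.0081],"dr":[0,0,0]},{"grip":0.69,"xyz":[-0.0033,-0.014,0.0108],"dr":[0,0,0]},{"grip":0.69,"xyz":[-0.0041,-0.0175,0.0136],"dr":[0,0,0]},{"grip":0.69,"xyz":[-0.0049,-0.021,0.0163],"dr":[0,0,0]},{"grip":0.69,"xyz":[-0.0057,-0.0245,0.019],"dr":[0,0,0]},{"grip":0.69,"xyz":[-0.0066,-0.028,0.0218],"dr":[0,0,0]},{"grip":0.69,"xyz":[-0.0074,-0.0315,0.0245],"dr":[0,0,0]},{"grip":0.69,"xyz":[-0.0082,-0.035,0.0272],"dr":[0,0,0]},{"grip":0.69,"xyz":[-0.009,-0.0385,0.03],"dr":[0,0,0]},{"grip":0.69,"xyz":[-0.0099,-0.042,0.0327],"dr":[0,0,0]}]'
python3 - <<'E'
from h import *
st()
im=snap('top','t6.png')
cv2.imwrite('pics/t6c.png',cv2.resize(im[160:290,230:400,::-1],None,fx=4,fy=4))
E
```

```text
time: 6.8
eef_pos: [0.5322, -0.0043, 0.0155]
tcp_rot: [0.857, -0.4, 0.137, -0.296]
contact_force: [-1.3, -2.4, -0.5]
opening: 0.308
t6.80 p [ 0.5322 -0.0043  0.0155] q [-0.48  0.18  2.3   1.08  0.7  -0.48] F [-1.25 -2.43 -0.45] op 0.308
```

View pics/t6c.png

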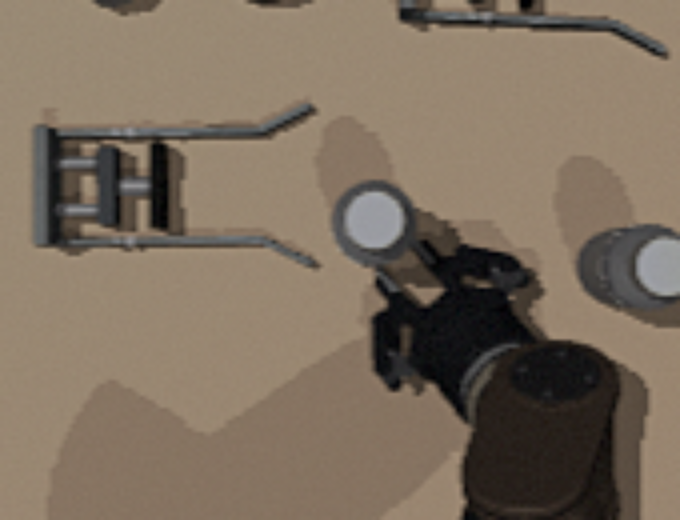

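```bash
python3 -m jog '[{"grip":0.69,"xyz":[-0.0009,-0.0037,0.0029],"dr":[0,0,0]},{"grip":0.69,"xyz":[-0.0017,-0.0074,0.0058],"dr":[0,0,0]},{"grip":0.69,"xyz":[-0.0026,-0.0111,0.0087],"dr":[0,0,0]},{"grip":0.69,"xyz":[-0.0035,-0.0149,0.0116],"dr":[0,0,0]},{"grip":0.69,"xyz":[-0.0044,-0.0186,0.0145],"dr":[0,0,0]},{"grip":0.69,"xyz":[-0.0052,-0.0223,0.0174],"dr":[0,0,0]},{"grip":0.69,"xyz":[-0.0061,-0.026,0.0204],"dr":[0,0,0]},{"grip":0.69,"xyz":[-0.007,-0.0297,0.0233],"dr":[0,0,0]},{"grip":0.69,"xyz":[-0.0078,-0.0335,0.0262],"dr":[0,0,0]},{"grip":0.69,"xyz":[-0.0087,-0.0372,0.0291],"dr":[0,0,0]},{"grip":0.69,"xyz":[-0.0096,-0.041,0.032],"dr":[0,0,0]},{"grip":0.69,"xyz":[-0.0105,-0.0447,0.0349],"dr":[0,0,0]}]'
python3 - <<'E'
from h import *
st()
im=snap('top','t7.png')
cv2.imwrite('pics/t7c.png',cv2.resize(im[160:290,230:400,::-1],None,fx=4,fy=4))
E
```

```text
time: 7.85
eef_pos: [0.5687, 0.0403, 0.0155]
tcp_rot: [0.857, -0.4, 0.136, -0.296]
contact_force: [-0.6, -1.9, -1.3]
opening: 0.311
t7.85 p [0.5687 0.0403 0.0155] q [-0.35  0.23  2.23  1.12  0.64 -0.41] F [-0.56 -1.89 -1.25] op 0.311
```

View pics/t7c.png

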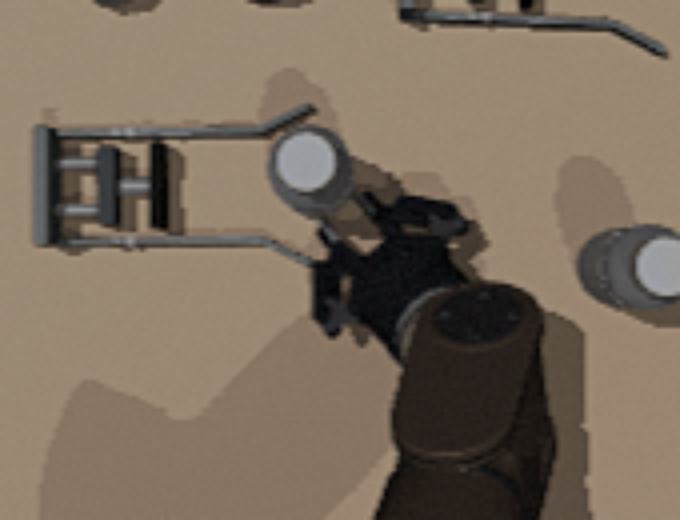

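Run:
```python
from h import *
print(px2w('top',230+305.5/4-.5,160+161.5/4-.5,.225))
c=np.array([.594,.06]);a=np.radians(-6);d=np.array([np.sin(a),np.cos(a)])
delta(((.49,-.01,.2),50,38),((.53,-.035,.30),20,36),(np.r_[c-.085*d,.29],-6,36))
```

```text
[0.59497639 0.06184217 0.225     ]
t7.90 p [0.5692 0.0408 0.0158] q [-0.35  0.23  2.23  1.13  0.64 -0.41] F [-0.34 -0.14 -0.08] op 0.310
xyz [-0.0125, -0.0401, -0.2025] dr [-0.0008, 0.0027, -0.0007] deg 0
xyz [0.0321, -0.1132, -0.2724] dr [-0.0356, -0.3127, -0.4187] deg 30
xyz [0.071, -0.1563, -0.2261] dr [-0.0341, -0.586, -0.7809] deg 56
```

```bash
python3 -m jog '[{"grip":0.69,"xyz":[0,0.005,-0.01],"dr":[0,0,0]},{"grip":0.69,"xyz":[0,0.005,-0.04],"dr":[0,0,0]},{"grip":0.69,"xyz":[-0.005,0,-0.08],"dr":[0,0,0]},{"grip":0.69,"xyz":[-0.01,-0.005,-0.115],"dr":[0,0,0]},{"grip":0.69,"xyz":[-0.01,-0.015,-0.15],"dr":[0,0,0]},{"grip":0.69,"xyz":[-0.01,-0.03,-0.18],"dr":[0,0,0]},{"grip":0.69,"xyz":[-0.01,-0.045,-0.205],"dr":[0,-0.04,-0.05]},{"grip":0.69,"xyz":[0,-0.065,-0.225],"dr":[0,-0.1,-0.13]},{"grip":0.69,"xyz":[0.01,-0.085,-0.245],"dr":[-0.02,-0.17,-0.22]},{"grip":0.69,"xyz":[0.02,-0.1,-0.26],"dr":[-0.03,-0.24,-0.32]},{"grip":0.69,"xyz":[0.032,-0.113,-0.272],"dr":[-0.035,-0.31,-0.42]},{"grip":0.69,"xyz":[0.032,-0.113,-0.272],"dr":[-0.035,-0.31,-0.42]}]'
python3 - <<'E'
from h import *
c=np.array([.595,.061]);a=np.radians(-6);d=np.array([np.sin(a),np.cos(a)])
delta((np.r_[c-.09*d,.29],-6,36))
E
```

```text
time: 8.9
eef_pos: [0.5327, -0.0384, 0.3046]
tcp_rot: [0.937, -0.163, 0.059, -0.302]
contact_force: [0.7, -0.0, 0.5]
opening: 0.309
t8.90 p [ 0.5327 -0.0384  0.3046] q [-0.55 -0.1   1.94  0.62  1.45 -0.33] F [ 0.65 -0.05  0.5 ] op 0.309
xyz [0.0638, -0.0184, 0.0323] dr [0.0048, -0.2758, -0.3607] deg 26
```

```bash
python3 -m jog '[{"grip":0.69,"xyz":[0.015,-0.004,0.008],"dr":[0,-0.06,-0.08]},{"grip":0.69,"xyz":[0.03,-0.008,0.016],"dr":[0,-0.13,-0.17]},{"grip":0.69,"xyz":[0.045,-0.012,0.024],"dr":[0,-0.2,-0.26]},{"grip":0.69,"xyz":[0.06,-0.016,0.03],"dr":[0.005,-0.26,-0.34]},{"grip":0.69,"xyz":[0.064,-0.018,0.032],"dr":[0.005,-0.276,-0.36]},{"grip":0.69,"xyz":[0.064,-0.018,0.032],"dr":[0.005,-0.276,-0.36]}]'
python3 - <<'E'
from h import *
c=np.array([.595,.061]);a=np.radians(-6);d=np.array([np.sin(a),np.cos(a)])
delta((np.r_[c-.08*d,.1],-6,36),(np.r_[c-.07*d,.016],-6,36))
im=snap('top','t8.png');snap('side','s8.png')
E
```

```text
time: 9.4
eef_pos: [0.6009, -0.0257, 0.2827]
tcp_rot: [0.949, 0.047, -0.021, -0.311]
contact_force: [-0.2, -0.7, -0.2]
opening: 0.309
t9.40 p [ 0.6009 -0.0257  0.2827] q [-0.43  0.21  1.66  0.53  1.63 -0.6 ] F [-0.16 -0.74 -0.19] op 0.309
xyz [0.0053, 0.1028, 0.1511] dr [-0.0067, 0.0079, -0.0083] deg 1
xyz [0.0062, 0.1445, 0.2247] dr [-0.0067, 0.0079, -0.0083] deg 1
```

View pics/t8.png

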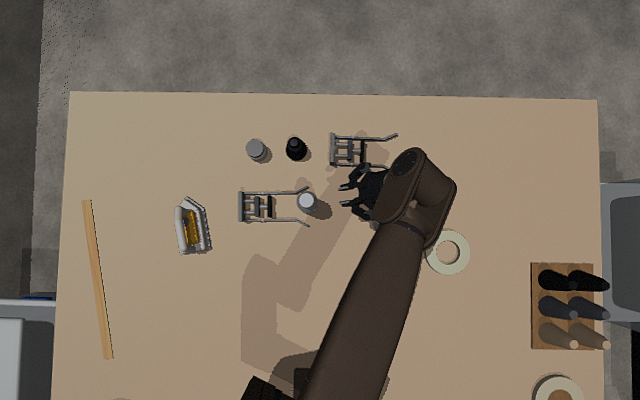

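View pics/s8.png

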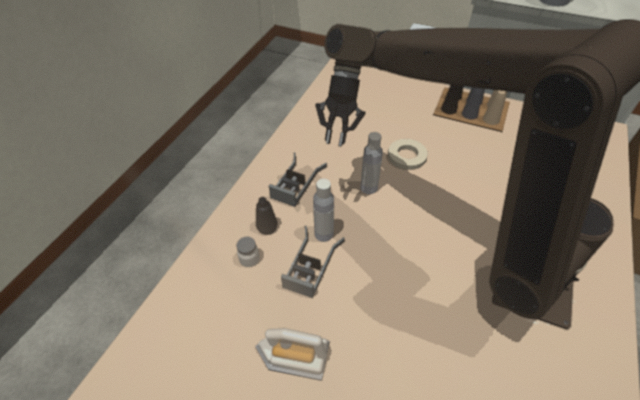

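Run:
```python
from h import *
im=cv2.imread('pics/t8.png');cv2.imwrite('pics/t8c.png',cv2.resize(im[120:270,310:480],None,fx=4,fy=4))
im=cv2.imread('pics/s8.png');cv2.imwrite('pics/s8c.png',cv2.resize(im[0:200,300:460],None,fx=4,fy=4)[:600])
s=st();R=Ro.from_quat(s['tcp_rot'])
for L in(.1,.15,.2,.25,.3):
    X=s['eef_pos']+R.apply([0,0,-L]);print(L,X.round(3),w2px('top',X).round(0),w2px('side',X).round(0))
```

```text
t9.50 p [ 0.5999 -0.026   0.2838] q [-0.43  0.21  1.66  0.53  1.63 -0.6 ] F [ 0.15 -0.17  0.17] op 0.312
0.1 [ 0.607 -0.085  0.364] [370. 192.] [341. 107.]
0.15 [ 0.61  -0.114  0.405] [386. 189.] [344.  87.]
0.2 [ 0.613 -0.144  0.445] [404. 185.] [348.  66.]
0.25 [ 0.617 -0.173  0.485] [423. 182.] [351.  46.]
0.3 [ 0.62  -0.203  0.525] [445. 178.] [355.  24.]
```

View pics/t8c.png

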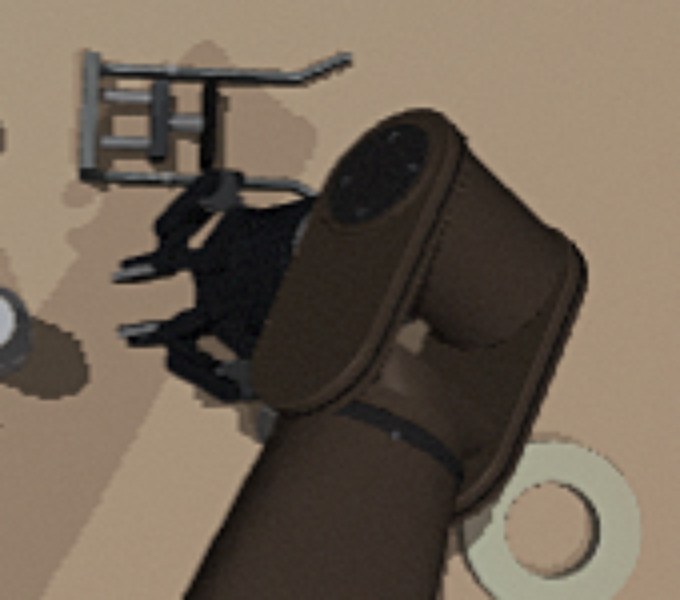

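View pics/s8c.png

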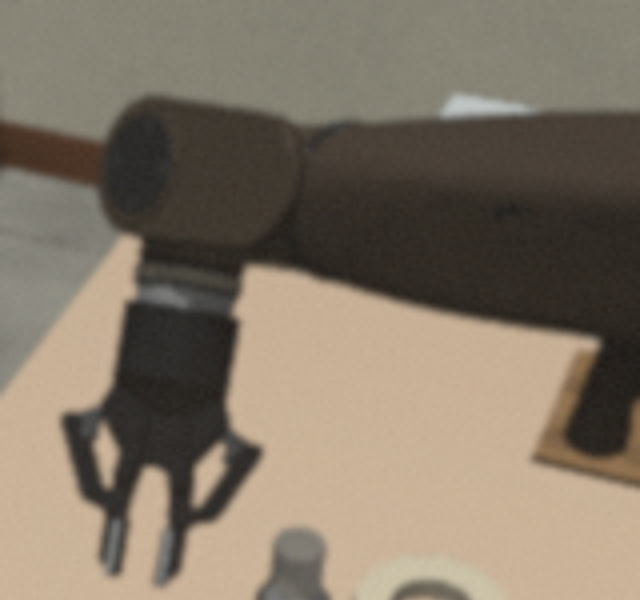

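Run:
```python
from h import *
c=np.array([.595,.061]);a=np.radians(-8);d=np.array([np.sin(a),np.cos(a)])
delta((np.r_[c-.048*d,.2],-8,32),(np.r_[c-.048*d,.1],-8,32))
```

```text
t9.50 p [ 0.5999 -0.026   0.2838] q [-0.43  0.21  1.66  0.53  1.63 -0.6 ] F [ 0.15 -0.17  0.17] op 0.312
xyz [0.0066, 0.0181, 0.0906] dr [-0.0758, -0.0132, -0.0372] deg 5
xyz [0.0076, 0.0774, 0.1712] dr [-0.0758, -0.0132, -0.0372] deg 5
```

```bash
python3 -m jog '[{"grip":0.69,"xyz":[0.002,0.005,0.03],"dr":[-0.025,-0.004,-0.012]},{"grip":0.69,"xyz":[0.004,0.01,0.06],"dr":[-0.05,-0.008,-0.025]},{"grip":0.69,"xyz":[0.0066,0.018,0.09],"dr":[-0.076,-0.013,-0.037]},{"grip":0.69,"xyz":[0.007,0.037,0.117],"dr":[-0.076,-0.013,-0.037]},{"grip":0.69,"xyz":[0.0073,0.057,0.144],"dr":[-0.076,-0.013,-0.037]},{"grip":0.69,"xyz":[0.0076,0.077,0.171],"dr":[-0.076,-0.013,-0.037]},{"grip":0.69,"xyz":[0.0076,0.077,0.171],"dr":[-0.076,-0.013,-0.037]},{"grip":0.69,"xyz":[0.0076,0.077,0.171],"dr":[-0.076,-0.013,-0.037]}]'
python3 - <<'E'
from h import *
c=np.array([.595,.061]);a=np.radians(-8);d=np.array([np.sin(a),np.cos(a)])
delta((np.r_[c-.046*d,.016],-8,32))
im=snap('top','t9.png')[:,:,::-1]
cv2.imwrite('pics/t9c.png',cv2.resize(im[140:280,270:440],None,fx=4,fy=4))
im=snap('side','s9.png')[:,:,::-1];cv2.imwrite('pics/s9c.png',cv2.resize(im[50:250,270:430],None,fx=3,fy=3))
E
```

```text
time: 10.17
eef_pos: [0.6009, 0.0138, 0.1]
tcp_rot: [0.959, 0.067, -0.02, -0.276]
contact_force: [-0.5, -0.3, 0.4]
opening: 0.313
t10.17 p [0.6009 0.0138 0.1   ] q [-0.35  0.38  1.8   0.51  1.29 -0.71] F [-0.55 -0.3   0.45] op 0.313
xyz [0.001, 0.0433, 0.072] dr [-0.0017, 0.0019, -0.0013] deg 0
```

View pics/t9c.png

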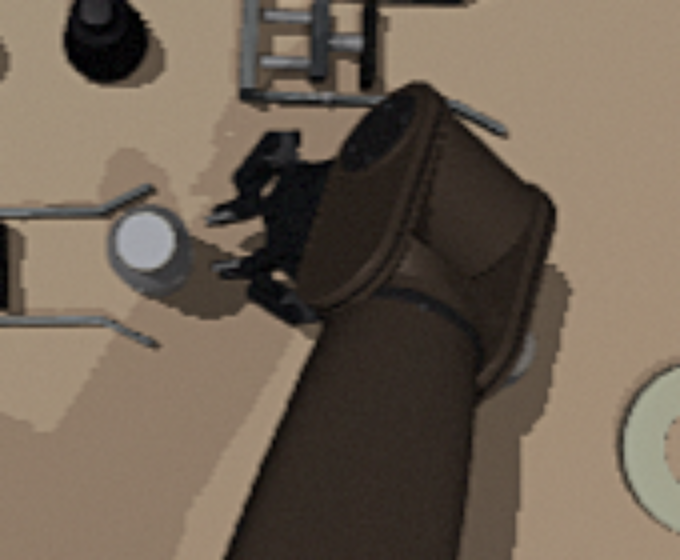

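View pics/s9c.png

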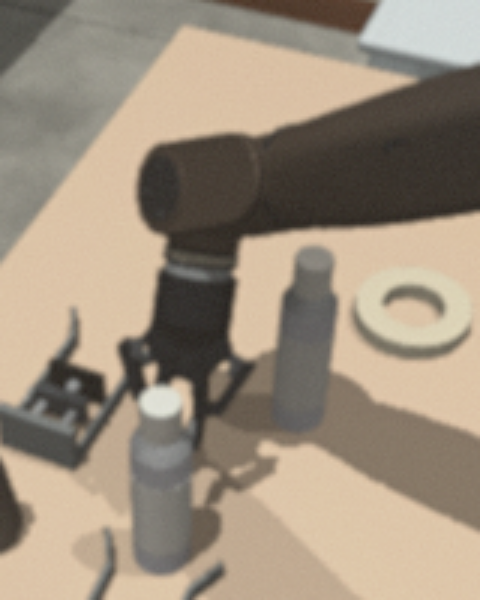

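The wrist housing's edge (crop ≈(500,350)) is directly over the second can's cap. I'll swing to azimuth −25° before lowering, to clear it.

Run:
```python
from h import *
c=np.array([.595,.061]);a=np.radians(-25);d=np.array([np.sin(a),np.cos(a)])
delta((np.r_[c-.048*d,.1],-25,32),(np.r_[c-.048*d,.016],-25,32))
```

```text
t10.27 p [0.6041 0.0128 0.1036] q [-0.35  0.37  1.79  0.51  1.29 -0.71] F [ 0.38 -0.14  0.68] op 0.304
xyz [0.0117, -0.0007, 0.0048] dr [0.0028, -0.1614, -0.2488] deg 17
xyz [0.0113, 0.0437, 0.0761] dr [0.0028, -0.1614, -0.2488] deg 17
```

```bash
python3 -m jog '[{"grip":0.69,"xyz":[0.004,0,0.001],"dr":[0,-0.05,-0.08]},{"grip":0.69,"xyz":[0.008,0,0.002],"dr":[0,-0.1,-0.16]},{"grip":0.69,"xyz":[0.0117,0,0.0045],"dr":[0.003,-0.16,-0.249]},{"grip":0.69,"xyz":[0.0117,0,0.0045],"dr":[0.003,-0.16,-0.249]},{"grip":0.69,"xyz":[0.0117,0,0.0045],"dr":[0.003,-0.16,-0.249]}]'
python3 - <<'E'
from h import *
c=np.array([.595,.061]);a=np.radians(-25);d=np.array([np.sin(a),np.cos(a)])
delta((np.r_[c-.048*d,.016],-25,32))
im=snap('top','t10.png')[:,:,::-1]
cv2.imwrite('pics/t10c.png',cv2.resize(im[120:260,270:440],None,fx=4,fy=4))
im=snap('side','s10.png')[:,:,::-1];cv2.imwrite('pics/s10c.png',cv2.resize(im[50:250,270:430],None,fx=3,fy=3))
E
```

```text
time: 10.68
eef_pos: [0.616, 0.0172, 0.0996]
tcp_rot: [0.939, 0.208, -0.059, -0.269]
contact_force: [-0.8, -0.9, 0.3]
opening: 0.309
t10.68 p [0.616  0.0172 0.0996] q [-0.3   0.47  1.67  0.41  1.41 -0.89] F [-0.83 -0.9   0.32] op 0.309
xyz [-0.0007, 0.0437, 0.0712] dr [0.0009, -0.0021, -0.0003] deg 0
```

View pics/t10c.png

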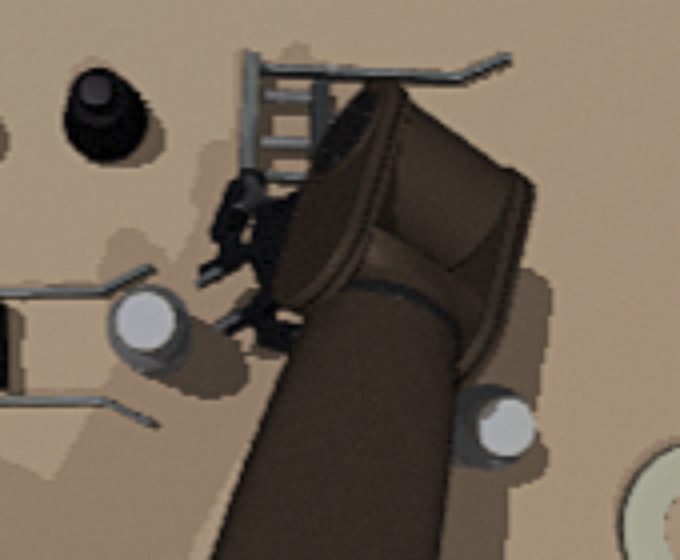

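View pics/s10c.png

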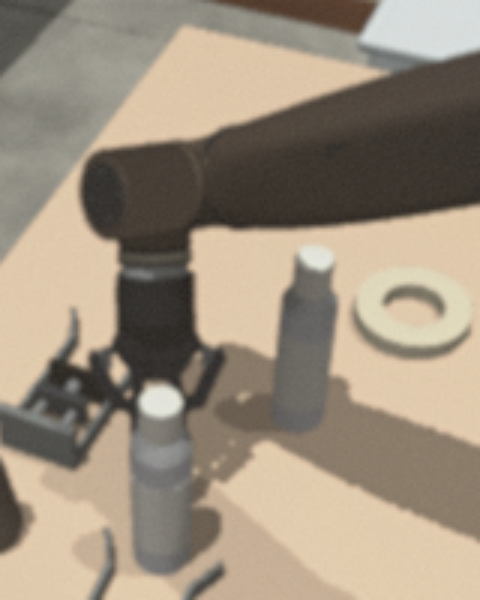

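Run:
```python
from h import *
im=cv2.imread('pics/top0.png');cv2.imwrite('pics/b2.png',cv2.resize(im[120:190,310:420],None,fx=6,fy=6))
print(px2w('top',331,166.5,.054),px2w('top',365,170,.022),px2w('top',397,173,.022),px2w('top',331,133,.054))
```

```text
[ 0.70869705 -0.00424318  0.054     ] [ 0.70489077 -0.10968874  0.022     ] [ 0.69767214 -0.20805998  0.022     ] [ 0.81080085 -0.00220317  0.054     ]
```

View pics/b2.png

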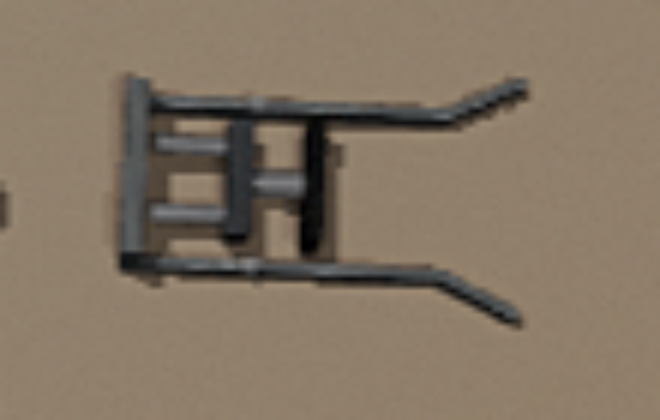

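```bash
python3 -m jog '[{"grip":0.69,"xyz":[0,0.01,0.016],"dr":[0,0,0]},{"grip":0.69,"xyz":[0,0.02,0.032],"dr":[0,0,0]},{"grip":0.69,"xyz":[0,0.03,0.048],"dr":[0,0,0]},{"grip":0.69,"xyz":[0,0.037,0.06],"dr":[0,0,0]},{"grip":0.69,"xyz":[0,0.0437,0.071],"dr":[0,0,0]},{"grip":0.69,"xyz":[0,0.0437,0.071],"dr":[0,0,0]},{"grip":0.69,"xyz":[0,0.0437,0.071],"dr":[0,0,0]}]'
python3 - <<'E'
from h import *
c=np.array([.595,.061]);a=np.radians(-25);d=np.array([np.sin(a),np.cos(a)])
s=st();p=s['eef_pos'].copy();p[2]=.016;c2=np.array([.595,.061])
delta((np.r_[c-.034*d,.016],-25,32),(np.r_[c-.034*d+[-.002,.034],.016],-25,32))
im=snap('top','t11.png')[:,:,::-1]
cv2.imwrite('pics/t11c.png',cv2.resize(im[120:260,270:440],None,fx=4,fy=4))
im=snap('side','s11.png')[:,:,::-1];cv2.imwrite('pics/s11c.png',cv2.resize(im[50:250,270:430],None,fx=3,fy=3))
E
```

```text
time: 11.37
eef_pos: [0.6134, 0.0181, 0.0133]
tcp_rot: [0.938, 0.208, -0.061, -0.27]
contact_force: [0.6, 0.4, 0.1]
opening: 0.308
t11.37 p [0.6134 0.0181 0.0133] q [-0.3   0.59  1.68  0.42  1.3  -0.94] F [0.56 0.38 0.14] op 0.308
t11.37 p [0.6134 0.0181 0.0133] q [-0.3   0.59  1.68  0.42  1.3  -0.94] F [0.56 0.38 0.14] op 0.308
xyz [0.0014, -0.0122, 0.0044] dr [-0.0033, 0.0023, -0.0014] deg 0
xyz [0.014, -0.039, 0.0213] dr [-0.0033, 0.0023, -0.0014] deg 0
```

View pics/t11c.png

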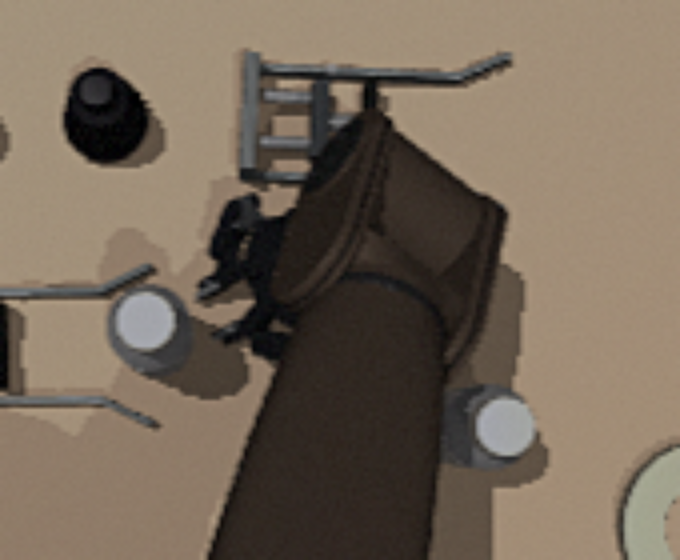

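View pics/s11c.png

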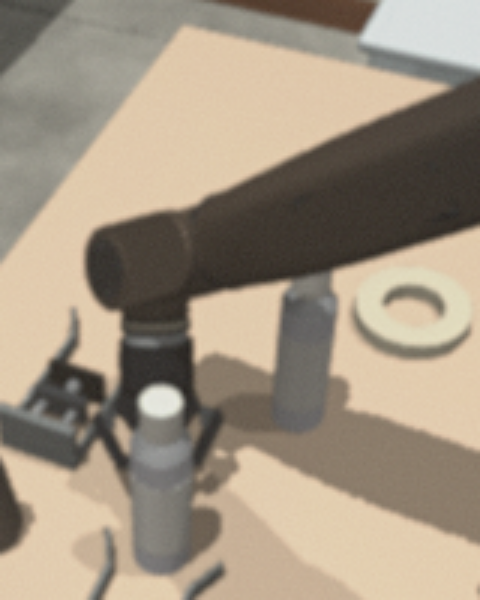

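```bash
python3 -m jog '[{"grip":0.69,"xyz":[0.0005,-0.004,0.0012],"dr":[0,0,0]},{"grip":0.69,"xyz":[0.001,-0.008,0.0027],"dr":[0,0,0]},{"grip":0.69,"xyz":[0.0014,-0.012,0.0044],"dr":[0,0,0]},{"grip":0.69,"xyz":[0.0025,-0.0142,0.0058],"dr":[0,0,0]},{"grip":0.69,"xyz":[0.0035,-0.0165,0.0072],"dr":[0,0,0]},{"grip":0.69,"xyz":[0.0045,-0.0187,0.0086],"dr":[0,0,0]},{"grip":0.69,"xyz":[0.006,-0.021,0.01],"dr":[0,0,0]},{"grip":0.69,"xyz":[0.0072,-0.0232,0.0114],"dr":[0,0,0]},{"grip":0.69,"xyz":[0.0084,-0.0255,0.0128],"dr":[0,0,0]},{"grip":0.69,"xyz":[0.0095,-0.028,0.0145],"dr":[0,0,0]}]'
python3 - <<'E'
from h import *
st()
im=snap('top','t12.png')[:,:,::-1]
cv2.imwrite('pics/t12c.png',cv2.resize(im[150:250,230:360],None,fx=6,fy=6))
E
```

```text
time: 12.3
eef_pos: [0.6094, 0.0506, 0.0163]
tcp_rot: [0.938, 0.208, -0.061, -0.27]
contact_force: [0.0, -3.5, 2.0]
opening: 0.314
t12.30 p [0.6094 0.0506 0.0163] q [-0.26  0.57  1.71  0.44  1.28 -0.91] F [ 0.03 -3.55  1.99] op 0.314
```

View pics/t12c.png

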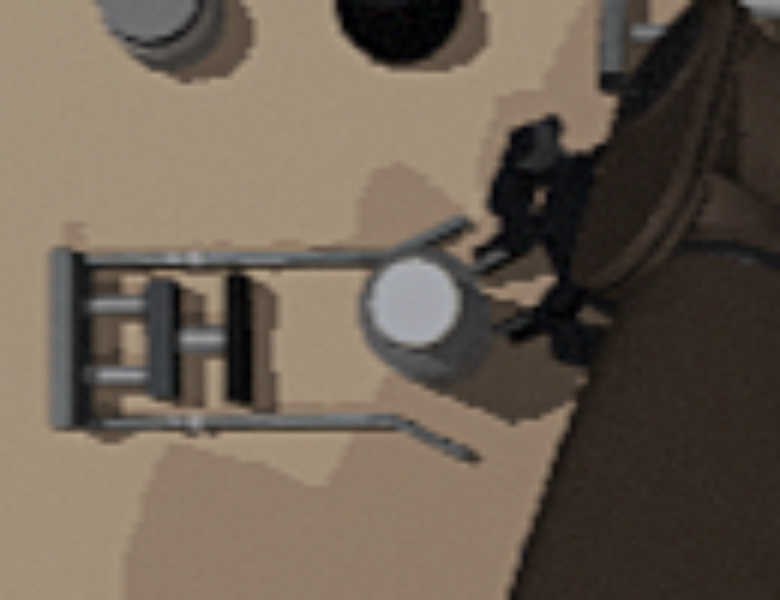

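Run:
```python
from h import *
st()
for z in(0,.168,.225):print(z,w2px('top',[.594,.085,z]))
print(px2w('top',230+415.5/6-.5,150+302.5/6-.5,.225))
im=snap('side','s12.png')[:,:,::-1];cv2.imwrite('pics/s12c.png',cv2.resize(im[120:270,250:400],None,fx=4,fy=4))
```

```text
t12.35 p [0.6091 0.0514 0.0161] q [-0.25  0.57  1.71  0.44  1.28 -0.91] F [ 0.14 -1.13  2.12] op 0.311
0 [301.25142769 204.97819682]
0.168 [298.13368002 201.49529681]
0.225 [296.84716649 200.05807142]
[0.59447017 0.08012425 0.225     ]
```

View pics/s12c.png

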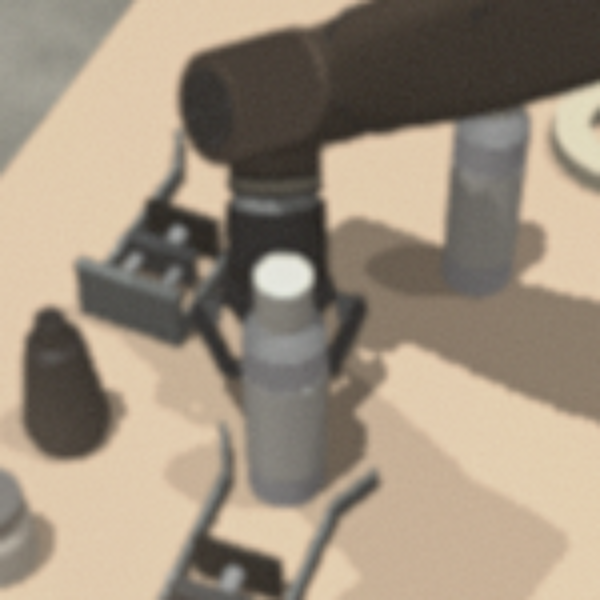

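```bash
cat >> h.py <<'E'
def push(*l,D=.0325,tilt=32,z=.016):
    o=[]
    for x,y,az in l:
        a=np.radians(az);o.append((np.r_[x-D*np.sin(a),y-D*np.cos(a),z],az,tilt))
    delta(*o)
E
python3 - <<'E'
from h import *
for X in([.594,.08,0],[.594,.08,.225]): u=w2px('side',X);print((u-[250,120])*4)
push((.5925,.0865,-21),(.5905,.093,-17),(.589,.0995,-13),(.5885,.106,-9),(.588,.1125,-6))
E
```

```text
[283.9999953  476.16965216]
[280.72266579 273.0110923 ]
t12.40 p [0.609  0.0513 0.016 ] q [-0.25  0.57  1.71  0.44  1.28 -0.91] F [ 0.18 -1.7   0.86] op 0.312
xyz [-0.0024, -0.0055, 0.0035] dr [-0.0028, 0.0389, 0.0589] deg 4
xyz [-0.0037, -0.0114, 0.0072] dr [-0.0027, 0.076, 0.1181] deg 8
xyz [-0.0045, -0.0173, 0.0109] dr [-0.0027, 0.1131, 0.1772] deg 12
xyz [-0.0044, -0.0229, 0.0144] dr [-0.0026, 0.1502, 0.2364] deg 16
xyz [-0.0037, -0.0285, 0.0179] dr [-0.0026, 0.178, 0.2808] deg 19
```

```bash
python3 -m jog '[{"grip":0.69,"xyz":[-0.0012,-0.0028,0.0017],"dr":[-0.001,0.02,0.03]},{"grip":0.69,"xyz":[-0.0024,-0.0055,0.0035],"dr":[-0.002,0.039,0.059]},{"grip":0.69,"xyz":[-0.003,-0.0085,0.0053],"dr":[-0.002,0.057,0.089]},{"grip":0.69,"xyz":[-0.0037,-0.0114,0.0072],"dr":[-0.003,0.076,0.118]},{"grip":0.69,"xyz":[-0.0041,-0.0143,0.009],"dr":[-0.003,0.095,0.148]},{"grip":0.69,"xyz":[-0.0045,-0.0173,0.0109],"dr":[-0.003,0.113,0.177]},{"grip":0.69,"xyz":[-0.0045,-0.02,0.0126],"dr":[-0.003,0.132,0.207]},{"grip":0.69,"xyz":[-0.0044,-0.0229,0.0144],"dr":[-0.003,0.15,0.236]},{"grip":0.69,"xyz":[-0.004,-0.0257,0.0162],"dr":[-0.003,0.164,0.259]},{"grip":0.69,"xyz":[-0.0037,-0.0285,0.0179],"dr":[-0.003,0.178,0.281]}]'
python3 - <<'E'
from h import *
st()
im=snap('top','t13.png')[:,:,::-1]
cv2.imwrite('pics/t13c.png',cv2.resize(im[150:250,230:360],None,fx=6,fy=6))
im=snap('side','s13.png')[:,:,::-1];cv2.imwrite('pics/s13c.png',cv2.resize(im[150:300,250:400],None,fx=4,fy=4))
push((.5865,.125,-6),(.586,.135,-5))
E
```

```text
time: 13.23
eef_pos: [0.5913, 0.0798, 0.0161]
tcp_rot: [0.96, 0.049, -0.014, -0.275]
contact_force: [0.5, -1.4, -0.2]
opening: 0.306
t13.23 p [0.5913 0.0798 0.0161] q [-0.25  0.46  1.87  0.59  1.1  -0.7 ] F [ 0.47 -1.4  -0.15] op 0.306
t13.33 p [0.5909 0.0802 0.0161] q [-0.25  0.46  1.87  0.59  1.1  -0.7 ] F [-0.61 -0.79  0.3 ] op 0.312
xyz [0.0003, -0.0105, 0.0067] dr [0.0001, -0.0001, -0.0012] deg 0
xyz [0.0003, -0.019, 0.012] dr [0.0002, 0.0091, 0.0136] deg 1
```

View pics/t13c.png

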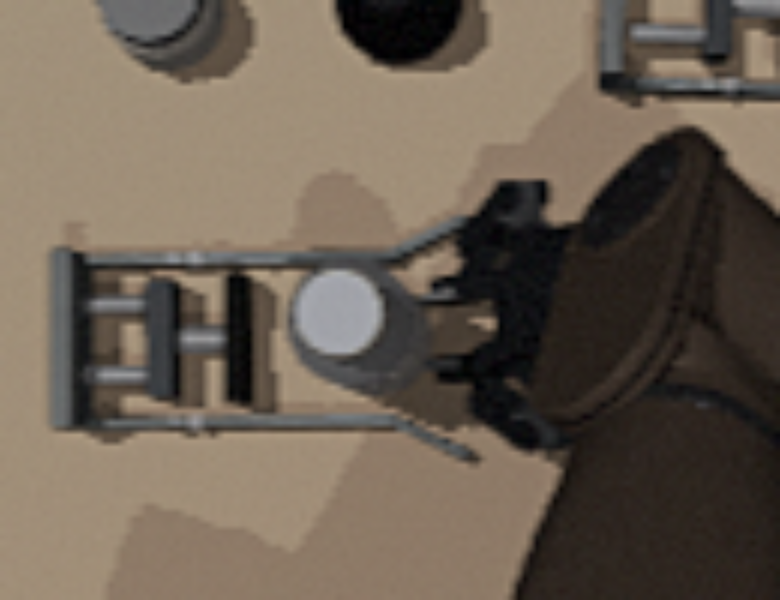

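View pics/s13c.png

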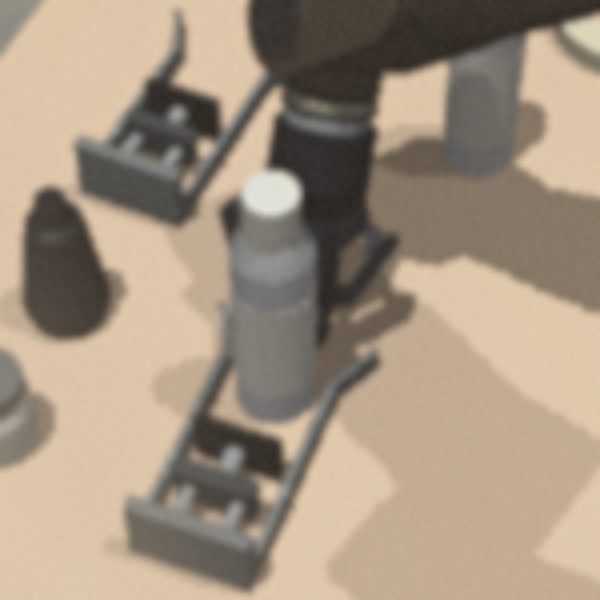

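```bash
python3 -m jog '[{"grip":0.69,"xyz":[0,-0.0021,0.0013],"dr":[0,0,0]},{"grip":0.69,"xyz":[0,-0.0042,0.0026],"dr":[0,0,0]},{"grip":0.69,"xyz":[0,-0.0063,0.004],"dr":[0,0,0]},{"grip":0.69,"xyz":[0,-0.0084,0.0053],"dr":[0,0,0]},{"grip":0.69,"xyz":[0,-0.0105,0.0066],"dr":[0,0,0]},{"grip":0.69,"xyz":[0,-0.0126,0.0079],"dr":[0,0,0]},{"grip":0.69,"xyz":[0,-0.0147,0.0092],"dr":[0,0,0]},{"grip":0.69,"xyz":[0,-0.0168,0.0106],"dr":[0,0,0]}]'
python3 - <<'E'
from h import *
st()
im=snap('top','t14.png')[:,:,::-1]
cv2.imwrite('pics/t14c.png',cv2.resize(im[150:250,230:360],None,fx=6,fy=6))
push((.5855,.14,-6))
E
for i in 1 2 3 4; do python3 -m jog '[{"grip":0.69,"xyz":[0,-0.00085,0.00053],"dr":[0,0,0]}]' | egrep 'eef|force';done
```

```text
time: 14.0
eef_pos: [0.5896, 0.0994, 0.0161]
tcp_rot: [0.96, 0.05, -0.014, -0.275]
contact_force: [0.0, -1.3, 0.1]
opening: 0.307
t14.00 p [0.5896 0.0994 0.0161] q [-0.22  0.46  1.88  0.6   1.09 -0.69] F [ 0.04 -1.32  0.1 ] op 0.307
t14.05 p [0.5895 0.0999 0.0162] q [-0.22  0.46  1.88  0.6   1.09 -0.69] F [ 0.74 -1.91  0.07] op 0.311
xyz [0.0003, -0.0065, 0.0043] dr [0.0006, -0.0002, 0.0001] deg 0
eef_pos: [0.5895, 0.1004, 0.0161]
contact_force: [0.0, -1.5, 0.2]
eef_pos: [0.5894, 0.1012, 0.0162]
contact_force: [0.2, -2.4, 0.3]
eef_pos: [0.5893, 0.1022, 0.0161]
contact_force: [-0.3, -1.6, -0.5]
eef_pos: [0.5892, 0.1032, 0.0161]
contact_force: [-0.3, -1.3, -0.7]
```

View pics/t14c.png

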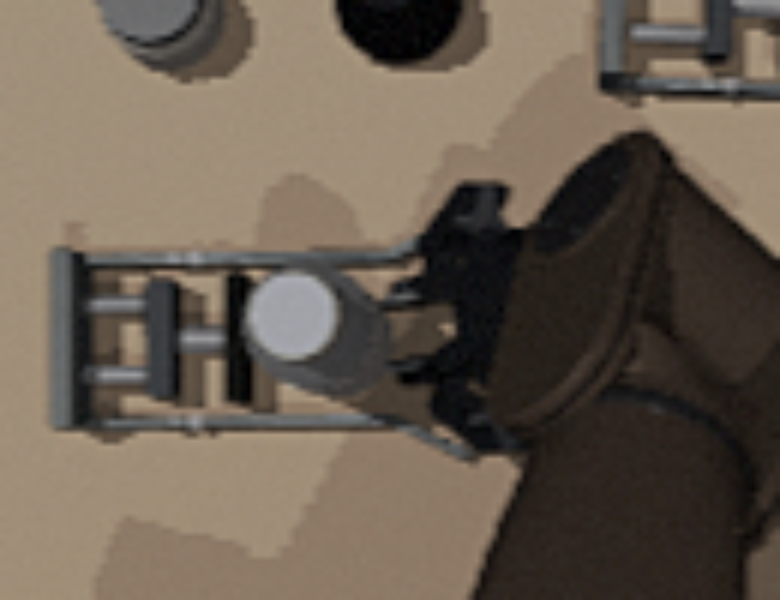

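```bash
python3 -m jog '[{"grip":0.69,"xyz":[0,-0.00085,0.00053],"dr":[0,0,0]},{"grip":0.69,"xyz":[0,-0.0017,0.00106],"dr":[0,0,0]}]' | egrep 'eef|force'
python3 -m jog '[{"grip":0.69,"xyz":[0,-0.00085,0.00053],"dr":[0,0,0]},{"grip":0.69,"xyz":[0,-0.0017,0.00106],"dr":[0,0,0]}]' | egrep 'eef|force'
python3 -m jog '[{"grip":0.69,"xyz":[0,-0.00085,0.00053],"dr":[0,0,0]}]' | egrep 'eef|force'
python3 -m jog '[{"grip":0.69,"xyz":[0,-0.00085,0.00053],"dr":[0,0,0]}]' | egrep 'eef|force'
python3 -m jog '[{"grip":0.69,"xyz":[0,-0.00085,0.00053],"dr":[0,0,0]}]' | egrep 'eef|force'
```

```text
eef_pos: [0.589, 0.1052, 0.0161]
contact_force: [-0.1, -1.9, -0.8]
eef_pos: [0.5888, 0.1072, 0.0161]
contact_force: [0.5, -2.6, -0.3]
eef_pos: [0.5886, 0.1082, 0.0161]
contact_force: [0.1, -2.3, 0.0]
eef_pos: [0.5885, 0.1092, 0.0161]
contact_force: [0.6, -2.1, -0.3]
eef_pos: [0.5884, 0.1102, 0.0161]
contact_force: [-0.1, -2.8, 0.3]
```

```bash
python3 -m jog '[{"grip":0.69,"xyz":[0,-0.00085,0.00053],"dr":[0,0,0]}]' | egrep 'eef|force'
python3 -m jog '[{"grip":0.69,"xyz":[0,-0.00085,0.00053],"dr":[0,0,0]}]' | egrep 'eef|force'
python3 -m jog '[{"grip":0.69,"xyz":[0,-0.00085,0.00053],"dr":[0,0,0]}]' | egrep 'eef|force'
```

```text
eef_pos: [0.5883, 0.1112, 0.0161]
contact_force: [0.6, -2.3, 0.6]
eef_pos: [0.5882, 0.1123, 0.0161]
contact_force: [-0.0, -2.3, -0.8]
eef_pos: [0.5881, 0.1132, 0.0161]
contact_force: [-0.3, -2.8, 0.2]
```

```bash
python3 -m jog '[{"grip":0.69,"xyz":[0,-0.00085,0.00053],"dr":[0,0,0]}]' | egrep 'eef|force'
python3 -m jog '[{"grip":0.69,"xyz":[0,-0.00085,0.00053],"dr":[0,0,0]}]' | egrep 'eef|force'
python3 -m jog '[{"grip":0.69,"xyz":[0,-0.00085,0.00053],"dr":[0,0,0]}]' | egrep 'eef|force'
```

```text
eef_pos: [0.588, 0.1142, 0.0161]
contact_force: [-0.4, -1.9, -0.2]
eef_pos: [0.588, 0.115, 0.0161]
contact_force: [-0.1, -3.6, 0.2]
eef_pos: [0.588, 0.1158, 0.0161]
contact_force: [1.0, -4.5, 1.3]
```

```bash
python3 -m jog '[{"grip":0.69,"xyz":[0,-0.00085,0.00053],"dr":[0,0,0]}]' | egrep 'eef|force'
python3 -m jog '[{"grip":0.69,"xyz":[0,-0.00085,0.00053],"dr":[0,0,0]}]' | egrep 'eef|force'
python3 -m jog '[{"grip":0.69,"xyz":[0,-0.00085,0.00053],"dr":[0,0,0]}]' | egrep 'eef|force'
```

```text
eef_pos: [0.588, 0.1165, 0.0161]
contact_force: [0.2, -6.0, -0.2]
eef_pos: [0.588, 0.1173, 0.0161]
contact_force: [0.2, -7.5, 0.8]
eef_pos: [0.5881, 0.118, 0.0161]
contact_force: [-0.2, -7.1, 0.2]
```

```bash
python3 -m jog '[{"grip":0.69,"xyz":[0,-0.00085,0.00053],"dr":[0,0,0]}]' | egrep 'eef|force'
python3 -m jog '[{"grip":0.69,"xyz":[0,-0.00085,0.00053],"dr":[0,0,0]}]' | egrep 'eef|force'
python3 -m jog '[{"grip":0.69,"xyz":[0,-0.00085,0.00053],"dr":[0,0,0]}]' | egrep 'eef|force'
python3 -m jog '[{"grip":0.69,"xyz":[0,0,0],"dr":[0,0,0]},{"grip":0.69,"xyz":[0,0,0],"dr":[0,0,0]}]' | egrep 'eef|force'
```

```text
eef_pos: [0.5881, 0.1187, 0.0161]
contact_force: [0.3, -7.8, -0.1]
eef_pos: [0.5881, 0.1195, 0.0161]
contact_force: [0.2, -8.7, 0.7]
eef_pos: [0.5881, 0.1202, 0.0161]
contact_force: [0.2, -9.7, 0.7]
eef_pos: [0.5881, 0.1203, 0.0161]
contact_force: [0.7, -8.3, 0.5]
```

```bash
python3 -m jog '[{"grip":0.69,"xyz":[0,-0.0003,0.0002],"dr":[0,0,0]},{"grip":0.69,"xyz":[0,-0.0003,0.0002],"dr":[0,0,0]},{"grip":0.69,"xyz":[0,-0.0003,0.0002],"dr":[0,0,0]},{"grip":0.69,"xyz":[0,-0.0003,0.0002],"dr":[0,0,0]}]' | egrep 'time|eef|force'
python3 - <<'E'
from h import *
im=snap('top','t15.png')[:,:,::-1];st()
cv2.imwrite('pics/t15c.png',cv2.resize(im[150:250,230:360],None,fx=6,fy=6))
im=snap('side','s15.png')[:,:,::-1];cv2.imwrite('pics/s15c.png',cv2.resize(im[150:300,250:400],None,fx=4,fy=4));st()
for i in range(3): ctrl.read_camera('top');st()
E
python3 -m jog '[{"grip":0.69,"xyz":[0,0,0],"dr":[0,0,0]},{"grip":0.69,"xyz":[0,0,0],"dr":[0,0,0]},{"grip":0.69,"xyz":[0,0,0],"dr":[0,0,0]}]' | egrep 'time|eef|force'
```

```text
time: 16.47
eef_pos: [0.5881, 0.1204, 0.0161]
contact_force: [0.4, -9.7, 0.5]
t16.52 p [0.5881 0.1204 0.0161] q [-0.19  0.45  1.88  0.61  1.07 -0.66] F [ 0.23 -9.09 -0.22] op 0.311
t16.57 p [0.5881 0.1204 0.0161] q [-0.19  0.45  1.88  0.61  1.07 -0.66] F [ 0.24 -9.93  0.73] op 0.311
t16.62 p [0.5881 0.1204 0.0161] q [-0.19  0.45  1.88  0.61  1.07 -0.66] F [ 0.6  -9.15  0.46] op 0.309
t16.67 p [0.5881 0.1204 0.0161] q [-0.19  0.45  1.88  0.61  1.07 -0.66] F [ 0.21 -9.5   1.06] op 0.313
t16.72 p [0.5881 0.1204 0.0161] q [-0.19  0.45  1.88  0.61  1.07 -0.66] F [-0.01 -8.74  0.59] op 0.316
time: 16.97
eef_pos: [0.5881, 0.1204, 0.0161]
contact_force: [0.3, -8.5, 0.8]
```

View pics/t15c.png

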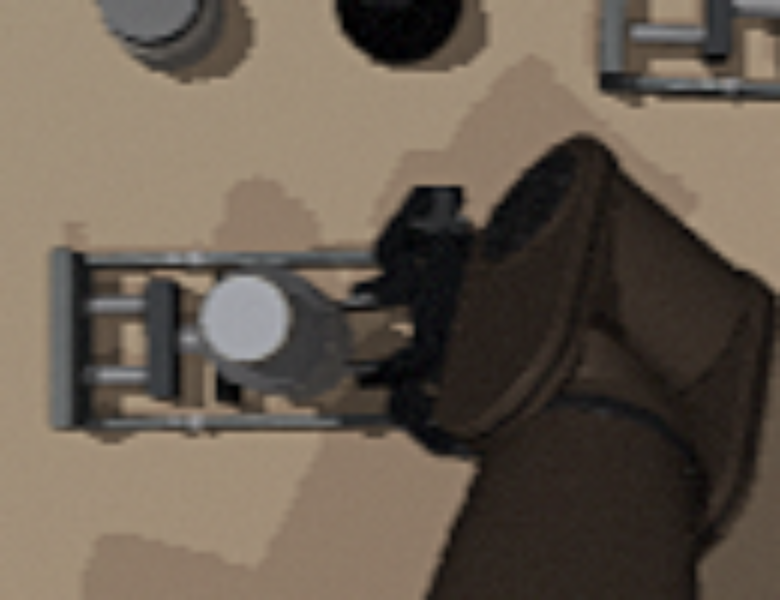

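View pics/s15c.png

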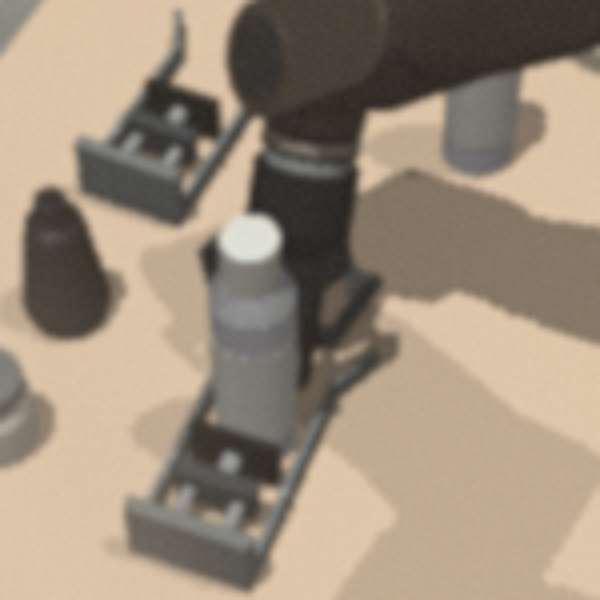

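```bash
python3 -m jog '[{"grip":0.69,"xyz":[0,0.0004,-0.00027],"dr":[0,0,0]},{"grip":0.69,"xyz":[0,0.0008,-0.0005],"dr":[0,0,0]},{"grip":0.69,"xyz":[0,0.0013,-0.0008],"dr":[0,0,0]},{"grip":0.69,"xyz":[0,0.0017,-0.0011],"dr":[0,0,0]},{"grip":0.69,"xyz":[0,0.0021,-0.0013],"dr":[0,0,0]},{"grip":0.69,"xyz":[0,0.0025,-0.0016],"dr":[0,0,0]},{"grip":0.69,"xyz":[0,0.003,-0.0019],"dr":[0,0,0]},{"grip":0.69,"xyz":[0,0.0034,-0.0021],"dr":[0,0,0]},{"grip":0.69,"xyz":[0,0.0038,-0.0024],"dr":[0,0,0]},{"grip":0.69,"xyz":[0,0.0042,-0.0027],"dr":[0,0,0]},{"grip":0.69,"xyz":[0,0.0047,-0.0029],"dr":[0,0,0]},{"grip":0.69,"xyz":[0,0.0051,-0.0032],"dr":[0,0,0]}]' | egrep 'time|eef|force'
python3 -m jog '[{"grip":0.69,"xyz":[0,0.0005,-0.0003],"dr":[0,0,0]},{"grip":0.69,"xyz":[0,0.001,-0.0006],"dr":[0,0,0]},{"grip":0.69,"xyz":[0,0.0015,-0.001],"dr":[0,0,0]},{"grip":0.69,"xyz":[0,0.002,-0.0013],"dr":[0,0,0]},{"grip":0.69,"xyz":[0,0.0027,-0.0017],"dr":[0,0,0]},{"grip":0.69,"xyz":[0,0.0035,-0.0022],"dr":[0,0,0]},{"grip":0.69,"xyz":[0,0.0045,-0.0028],"dr":[0,0,0]},{"grip":0.69,"xyz":[0,0.006,-0.0037],"dr":[0,0,0]},{"grip":0.69,"xyz":[0,0.008,-0.005],"dr":[0,0,0]},{"grip":0.69,"xyz":[0,0.011,-0.007],"dr":[0,0,0]},{"grip":0.69,"xyz":[0,0.014,-0.009],"dr":[0,0,0]},{"grip":0.69,"xyz":[0,0.017,-0.011],"dr":[0,0,0]}]' | egrep 'time|eef|force'
python3 - <<'E'
from h import *
st()
im=snap('top','t16.png')[:,:,::-1]
cv2.imwrite('pics/t16c.png',cv2.resize(im[150:250,230:360],None,fx=6,fy=6))
im=snap('side','s16.png')[:,:,::-1];cv2.imwrite('pics/s16c.png',cv2.resize(im[150:300,250:400],None,fx=4,fy=4))
E
```

```text
time: 17.97
eef_pos: [0.5875, 0.1169, 0.0161]
contact_force: [0.3, -1.4, -0.7]
time: 18.97
eef_pos: [0.59, 0.0959, 0.0165]
contact_force: [-0.3, 0.2, 0.0]
t18.97 p [0.59   0.0959 0.0165] q [-0.23  0.46  1.87  0.6   1.09 -0.69] F [-0.32  0.17  0.04] op 0.311
```

View pics/t16c.png

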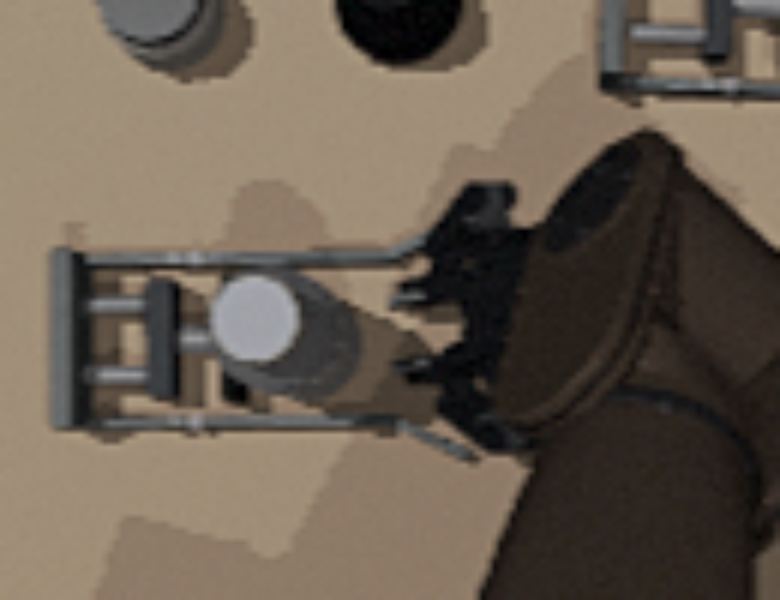

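View pics/s16c.png

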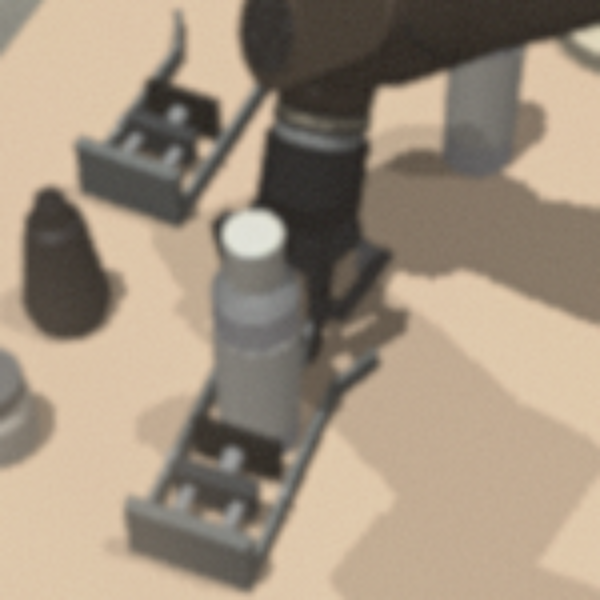

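```bash
python3 -m jog '[{"grip":0.69,"xyz":[0,0.002,-0.01],"dr":[0,0,0]},{"grip":0.69,"xyz":[0,-0.005,-0.03],"dr":[0,0,0]},{"grip":0.69,"xyz":[0,-0.015,-0.05],"dr":[0,0,0]},{"grip":0.69,"xyz":[0,-0.028,-0.07],"dr":[0,0,0]},{"grip":0.69,"xyz":[0,-0.041,-0.09],"dr":[0,0,0]},{"grip":0.69,"xyz":[0,-0.055,-0.11],"dr":[0,0,0]},{"grip":0.69,"xyz":[0,-0.068,-0.13],"dr":[0,0,0]},{"grip":0.69,"xyz":[0,-0.08,-0.15],"dr":[0,0,0]},{"grip":0.69,"xyz":[0,-0.08,-0.15],"dr":[0,0,0]},{"grip":0.69,"xyz":[0,-0.08,-0.15],"dr":[0,0,0]},{"grip":0.69,"xyz":[0,-0.08,-0.15],"dr":[0,0,0]},{"grip":0.69,"xyz":[0,-0.08,-0.15],"dr":[0,0,0]}]' | egrep 'time|eef|force'
python3 - <<'E'
from h import *
im=snap('top','t17.png')[:,:,::-1]
cv2.imwrite('pics/t17c.png',cv2.resize(im[150:250,230:360],None,fx=6,fy=6))
im=snap('side','s17.png')[:,:,::-1];cv2.imwrite('pics/s17c.png',cv2.resize(im[150:300,250:400],None,fx=4,fy=4))
E
```

```text
time: 20.07
eef_pos: [0.59, 0.0849, 0.1844]
contact_force: [-0.7, 0.5, -0.1]
```

View pics/t17c.png

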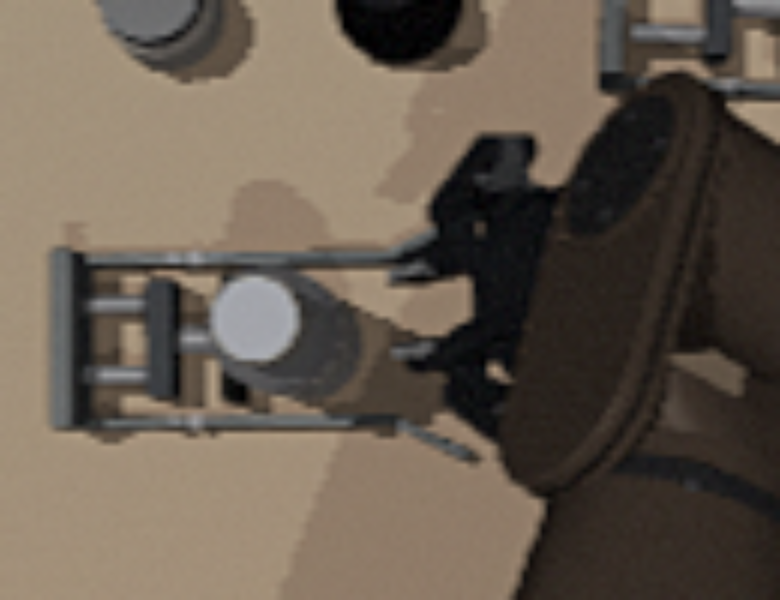

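View pics/s17c.png

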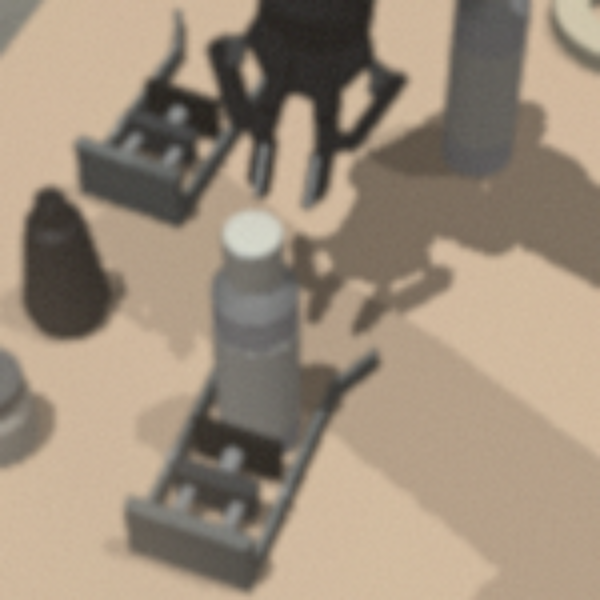

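View pics/t17.png

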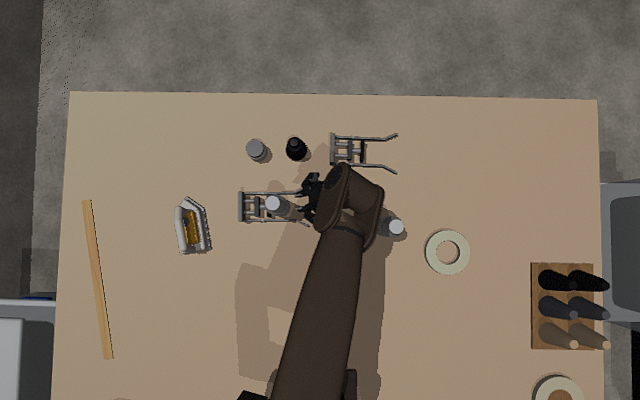

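The can stands upright in the bay against the pad. Its cap is at crop (255,318) both before and after the tool left, the bystanders are where they were, and the robot touches nothing.

```bash
python3 -c "
from plant import ctrl
print(ctrl.sign_off())"
```

```text
the job is handed in; nothing more can be done
None
```

The left-hand can is parked upright in the left-hand bay, still against the rubber pad, and I handed the job in at about 20 s.

- **Push:** I slid it with two half-closed fingertips about 25 mm above the table, first diagonally to the mouth, then in from behind. It was never lifted.
- **Lean on the pad:** First touch was felt with the tool tip at y ≈ 0.114 m. I pushed about 6 mm further and held there for about 0.8 s. The tool felt 8.3 to 9.9 N, including about 2 N of sliding friction. From the compression I put the pad at about 7.8 N, so the true value is probably 7.5 to 9 N.
- **Easing off:** The can came back about 3 mm with the pad, then stopped, with the pad still visibly pushed in.
- **Last checks:** The can did not move between the pictures before and after the tool left. The iron, tape roll, cone, jar and second can looked unmoved, and nothing disagreed.

Contact with the pad is judged from the pictures and the spring travel. I did not measure it directly after letting go.

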